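# Pack out the bonding clamp and keep the pressure on

### The job

A resin block has just been glued to its holder in the small clamp, but the clamp's spring plunger has too short a stroke to reach it. Stand metal spacers from the rack upright in the middle of the gap, one after another, flat against the resin block and each other, until pushing the plunger forward by its post closes the gap and you feel its spring nose being squeezed well in; leave the spacers you do not need standing in the rack. Finish while still holding the post, with the plunger pushed gently (a few newtons, never hard) against the upright stack and the nose kept squeezed in.

Things in the scene. Friction and masses are not known exactly. Their poses are not given: they have to be found in the camera images.
- clamp: The clamp's fixed dark steel bed plate, 215 mm long (x) by 80 mm wide (y) by 12 mm thick; origin at the centre of its underside on the table. Its own +x is the direction in which the plunger pushes, toward the holder; y is across, z up. Spacers stand on the bed, whose top is 12 mm above the origin, centred on y = 0.
- plunger (a joint): Forward travel of the plunger block along the clamp's +x, m: 0 fully back (as at the start) to 0.022 at the end of its stroke. It runs nearly free and a weak spring (40 N/m, 0.8 N already at 0) draws it back when let go.
- nose (a joint): How far the spring nose in front of the plunger block is squeezed back into it, m: 0 free, 0.012 bottomed. Its spring is 800 N/m (5 mm is 4 N, 10 mm is 8 N).
- post (a point): Steel post standing on the plunger block, 16 mm in diameter, its bare part 40 mm tall; this point is on its axis, 20 mm below its top and 24 mm above the top of the block (36 mm wide across the clamp, 40 mm long). The post moves with the plunger; pinch it from above.
- nose_face (a point): Centre of the flat front face of the spring nose, 26 mm wide by 32 mm tall, lower edge 4 mm above the bed; it moves with plunger and nose. It is 42 mm ahead of the post's axis when the nose is free, and faces the clamp's +x.
- resin_face (a point): Centre line of the front face of the amber resin block on its aluminium holder, 24 mm above the bed; the face is 30 mm wide by 40 mm tall, its lower edge 4 mm above the bed, and it faces the nose squarely. The holder (34 mm wide, 48 mm tall, 53 mm long) is bolted fast to the bed, at a different distance each time: the gap from the nose face at the start is 32 to 52 mm, so two or three spacers are needed. The gap's sides and top are open.
- holder: The holder with the resin block; origin on the bed, at the foot of the resin block's front face; its x points away from the nose.
- rack: Grey plastic rack that does not move, 110 mm (x) by 60 mm (y), floor 6 mm thick; origin at the centre of its underside. Four slots 24 mm apart along its x, 15 mm wide, between ribs that reach 19 mm above the table and are 34 mm long in y, so that the spacers' ends (their width, along y) stick out and stand clear for gripping.
- spacer_1_mid (a point): Bare aluminium spacer plate, 12 mm thick (its x) by 44 mm wide (its y) by 50 mm tall (its z), square-cornered with a small round dimple on each broad face, 70 g, standing upright in the rack at the start; all four are alike. This point is its centre, 25 mm above its underside.
- spacer_2_mid (a point): Bare aluminium spacer plate, 12 mm thick (its x) by 44 mm wide (its y) by 50 mm tall (its z), square-cornered with a small round dimple on each broad face, 70 g, standing upright in the rack at the start; all four are alike. This point is its centre, 25 mm above its underside.
- spacer_3_mid (a point): Bare aluminium spacer plate, 12 mm thick (its x) by 44 mm wide (its y) by 50 mm tall (its z), square-cornered with a small round dimple on each broad face, 70 g, standing upright in the rack at the start; all four are alike. This point is its centre, 25 mm above its underside.
- spacer_4_mid (a point): Bare aluminium spacer plate, 12 mm thick (its x) by 44 mm wide (its y) by 50 mm tall (its z), square-cornered with a small round dimple on each broad face, 70 g, standing upright in the rack at the start; all four are alike. This point is its centre, 25 mm above its underside.

How it is judged:
By the outcome, as a careful person would: the job done as asked, in the order asked, and still so for the second after the job is handed in, while the arm keeps its last pose, push and grip.
It also fails if it takes over 72 s, if anything falls off the work surface, if the arm or the gripper's body presses on something with over 40 N, if the wrist force passes 120 N, or if a joint passes its speed limit or range.

### The arm

A 6-joint arm with a two-finger parallel gripper is mounted at the origin on a cart in front of the work surface, level with it; the furniture and walls round the work are solid. World frame = base frame: x ahead of the robot, y to its left, z up, the work surface at z = 0. Lengths are in m, angles in rad, forces in N, time in s.
With the tool pointing down it reaches from about 0.25 to 0.725 m from the base axis. Payload 4 kg.
Tool frame: the origin (TCP) lies between the finger pads; the fingertips stand 11 mm ahead of it and the grasp point (between the pads) lies 8 mm behind it (bot.tip_extent is the distance from the TCP to the fingertips, in m); z points along the fingers, y is the line along which they close (so a half turn about z gives the same grasp; the last joint's range is limited). The gripper opens to 85 mm and grips with 20 to 120 N. Pads are 22 mm wide; open, the fingers measure 114 mm over their backs; the gripper's body (76 mm by 85 mm) begins 54 mm behind the grasp point. The pads swing forward as they close: fully open they stand 13 mm farther back than shut.
Start: joints at [1.129, 0.241, 0.005, 1.335, 0, 1.571], TCP at [0.214, 0.452, 0.205] pointing down, gripper open.
Joint ranges: [-2.72, 2.72], [-1.05, 1.87], [-1.09, 1.28], [-1.99, 2.15], [-1.42, 1.44], [-3.14, 3.14]. Speed limits (rad/s): [2.79, 2.79, 3.14, 3.14, 3.14, 3.14].

### API

Orientations are given as a unit quaternion [x, y, z, w].
In Python, from workcell import bot gives the robot as it stands. The module is installed in compiled form; this text tells all that it offers.
- The arm moves only by the tool drive_tool, never from a script. Its argument "rows" is a list of rows, each an object of numbers: "dx", "dy", "dz": the shift along the tool's x, y, z in units of 50 mm (1.0 is 50 mm); "wx", "wy", "wz": the turn, a rotation vector about the tool's x, y, z in units of 5 degrees (1.0 is 5 degrees); "hand": the finger opening in mm, from 0 to 85.4. A call has 1 to 20 rows; each row is the pose to reach, as a shift and turn from the pose commanded when the call began, along the tool's axes at that moment; what a row does not reach only later rows make up. A row lasts 1/10 s, in which the tool goes at most 50 mm and 8.59 degrees, less where a joint would pass 70% of its speed; a pose out of reach is approached as far as the arm can. A call with a gripper value outside its range is refused whole. The fingers move at their own pace and stop on an object; the grip force is fixed at half the most. Time passes only in rows, so rows that repeat a pose let the fingers close. It gives the time, the measured TCP pose, the force, the opening and the grip force at its end, in the units of the state.
- bot.get_obs(): the state, without advancing time (a new reading comes with each control period).
- bot.camera(name): name is "scene" or "top" or "wrist"; returns the picture (420x560x3 uint8, red, green, blue); there is no depth.
- bot.get_calibration(name): a dict with "vfov" (degrees; the focal length in pixels is half the picture's height over the tangent of half this angle, whatever the lens; pixels are square), "cx", "cy" (the principal point, pixels), "origin" and "rotation" of the camera in the world; the wrist camera has in their place "mount" (4x4, takes a point from camera to tool coordinates, whose origin is the TCP and whose axes are the flange's). Camera axes: x right, y up, looking along -z (the intrinsics and any distortion apply to the point x, -y, -z); pixel columns grow to the right and rows downward; lengths in m; the calibration is good to about 2 mm. A picture is of the moment at which its call begins: read the wrist's pose just before it. get_calibration takes no time and is no camera call.
- bot.job_done(): hands the job in; it is judged then, once.
Trained networks look in the newest picture that a camera, given by its name, has taken for a name from the list of things; names that differ only in an ending like _2 or _b are one class to them, and where a whole thing is asked for, a point or a joint stands for the part that bears it (a point fixed in the world has none). Each returns a list of dicts, best first, with "score" (0 to 1); they miss things now and then, are a little off and sometimes report something else, mostly with a low value. They report only what shows in the picture. A call takes as long as a camera call.
- bot.look_for(camera, thing): "extent" ([centre column, centre row, width, height] in pixels, round what is visible of it).
- bot.outline_of(camera, thing): "region" (420x560 bool, what is visible of it) and "extent" ([centre column, centre row, width, height] in pixels, round what is visible of it).
The state is a dict: "clock": time; "joint_pos": joint angles; "joint_vel": joint speeds; "tau": joint torques, N m; "eef_pos": TCP position; "tool_rot": TCP orientation; "ft_force": force on the tool from outside, world axes, zero at the start; "ft_torque": the same for the moment, N m; "grip_width": finger opening in m; "grasp_force": force on a finger pad.
Only numpy, scipy, OpenCV 4.12 (cv2) and the standard library are available. Lean on these libraries where they do the work, as an engineer would, in place of code of your own. Each camera call takes 0.05 s, during which the arm holds its last target. There are 200 camera calls.

## Working session

There is one attempt and no reset: what is moved stays moved. The work goes in short steps, Python scripts to look and compute and a tool call to move; the robot and the scene stay as the last step left them, time stands still between calls to the robot, and variables do not carry over. Pictures are saved under pics/ and viewed, at most 10 in all, crops included, and the job is handed in when it is done.

Besides the shell and the picture viewer there is one more tool, called by a JSON object that holds its "fn" and its "kwargs", one argument or row to a line. drive_tool: Moves the arm, as the interface text tells. Its arguments: {"type":"object","properties":{"rows":{"type":"array","items":{"type":"object","properties":{"dx":{"type":"number"},"dy":{"type":"number"},"dz":{"type":"number"},"wx":{"type":"number"},"wy":{"type":"number"},"wz":{"type":"number"},"hand":{"type":"number"}}}}},"required":["rows"]}

```bash
mkdir -p pics
python3 - <<'E'
from workcell import bot
import cv2,numpy as np
o=bot.get_obs();print({k:np.round(v,3).tolist() for k,v in o.items()})
for c in ("scene","top"):
    im=bot.camera(c);cv2.imwrite(f"pics/{c}0.png",im[:,:,::-1])
    cal=bot.get_calibration(c);print(c,{k:np.round(v,4).tolist() if not isinstance(v,str) else v for k,v in cal.items()})
    for t in ("clamp","holder","post","nose_face","rack","spacer_1_mid","resin_face"):
        try:print(t,[(round(d["score"],2),np.round(d["extent"]).tolist()) for d in bot.look_for(c,t)][:5])
        except Exception as e:print(t,e)
print(bot.get_calibration("wrist"))
E
```

```text
{'clock': 0.0, 'joint_pos': [1.129, 0.241, 0.004, 1.335, -0.0, 1.571], 'joint_vel': [0.0, 0.0, -0.001, -0.001, -0.001, 0.001], 'tau': [0.0, -37.231, 25.241, 0.017, -0.0, -0.0], 'eef_pos': [0.214, 0.451, 0.204], 'tool_rot': [0.219, 0.976, -0.001, -0.0], 'ft_force': [-0.233, -0.073, -1.201], 'ft_torque': [-0.028, -0.003, 0.021], 'grasp_force': 0.0, 'grip_width': 0.085}
scene {'vfov': 46.4529, 'cx': 274.6134, 'cy': 209.0713, 'origin': [-0.0613, -0.3748, 0.5326], 'rotation': [0.4336, -0.2222, -0.3844, 0.7841]}
clamp [(0.7, [218.0, 228.0, 118.0, 56.0])]
holder [(0.74, [202.0, 217.0, 35.0, 32.0])]
post [(0.59, [250.0, 219.0, 42.0, 41.0])]
nose_face [(0.72, [236.0, 226.0, 9.0, 22.0])]
rack [(0.91, [354.0, 290.0, 64.0, 34.0])]
spacer_1_mid [(0.67, [345.0, 279.0, 31.0, 38.0])]
resin_face [(0.59, [202.0, 212.0, 31.0, 28.0])]
top {'vfov': 46.5113, 'cx': 275.4793, 'cy': 216.7594, 'origin': [0.331, 0.082, 0.9226], 'rotation': [-0.0858, 0.0953, 0.7369, -0.6637]}
clamp [(0.88, [218.0, 264.0, 118.0, 82.0])]
holder [(0.7, [202.0, 267.0, 32.0, 28.0])]
post [(0.84, [250.0, 246.0, 34.0, 31.0]), (0.47, [364.0, 224.0, 32.0, 13.0]), (0.29, [360.0, 210.0, 27.0, 12.0])]
nose_face []
rack [(0.76, [362.0, 234.0, 42.0, 54.0])]
spacer_1_mid [(0.69, [365.0, 248.0, 28.0, 17.0])]
resin_face [(0.82, [202.0, 268.0, 32.0, 28.0])]
{'vfov': 63.653901917517004, 'cx': 281.06142473980725, 'cy': 208.7820247019009, 'mount': array([[-1.86512284e-03,  9.45813812e-01,  3.24704102e-01,
         8.34713447e-02],
       [ 9.99998208e-01,  1.65865588e-03,  9.12645865e-04,
        -2.54093277e-04],
       [ 3.24620698e-04,  3.24705222e-01, -9.45815211e-01,
        -1.69824971e-01],
       [ 0.00000000e+00,  0.00000000e+00,  0.00000000e+00,
         1.00000000e+00]])}
```

```bash
python3 - <<'E'
import cv2,numpy as np
a=cv2.imread("pics/top0.png")[180:330,140:420];b=cv2.imread("pics/scene0.png")[170:330,140:420]
f=lambda m:cv2.resize(m,None,fx=2.85,fy=2.85,interpolation=cv2.INTER_CUBIC)[:300*2]
a=cv2.resize(a,(560,300));b=cv2.resize(b,(525,300))
cv2.imwrite("pics/c0.png",np.vstack([a,cv2.copyMakeBorder(b,0,0,0,35,cv2.BORDER_CONSTANT)]))
E
cat > h.py <<'E'
from workcell import bot
import numpy as np,cv2
from scipy.spatial.transform import Rotation as R
def cam(name,obs=None):
    c=bot.get_calibration(name);f=210/np.tan(np.radians(c["vfov"]/2))
    if name=="wrist":
        m=np.array(c["mount"]);o=obs or bot.get_obs();T=R.from_quat(o["tool_rot"]).as_matrix()
        return f,c["cx"],c["cy"],np.array(o["eef_pos"])+T@m[:3,3],T@m[:3,:3],c
    r=np.array(c["rotation"]);r=R.from_quat(r).as_matrix() if r.size==4 else r
    return f,c["cx"],c["cy"],np.array(c["origin"]),r,c
def px2w(C,uv,z):
    f,cx,cy,o,r,_=C;uv=np.atleast_2d(np.array(uv,float))
    d=np.c_[(uv[:,0]-cx)/f,-(uv[:,1]-cy)/f,-np.ones(len(uv))]@r.T
    return o+d*((z-o[2])/d[:,2])[:,None]
def w2px(C,P):
    f,cx,cy,o,r,_=C;p=(np.atleast_2d(P)-o)@r
    return np.c_[cx+f*p[:,0]/-p[:,2],cy+f*p[:,1]/p[:,2]]
E
python3 - <<'E'
from h import *
C=cam("top")
print(C[5].keys())
for n,uv,z in [("clamp",(218,264),.012),("holder",(202,267),.06),("post",(250,246),.05),("rack",(362,234),.02)]: print(n,px2w(C,uv,z).round(3))
E
```

```text
dict_keys(['vfov', 'cx', 'cy', 'origin', 'rotation'])
clamp [[0.489 0.174 0.012]]
holder [[0.478 0.198 0.06 ]]
post [[0.509 0.11  0.05 ]]
rack [[ 0.517 -0.102  0.02 ]]
```

View pics/c0.png

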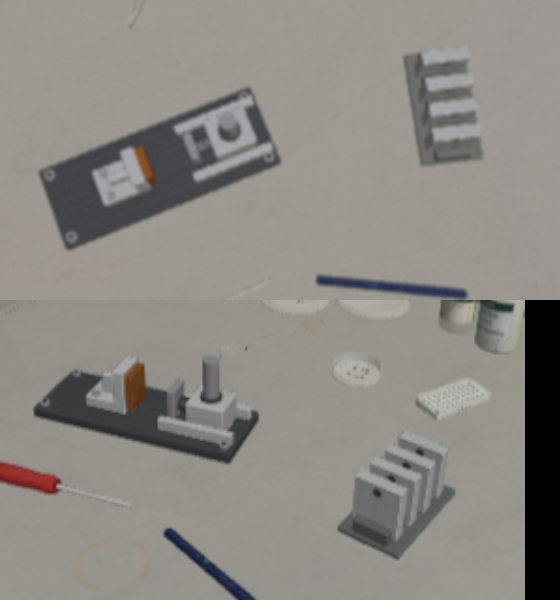

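Run:
```python
from h import *
C=cam("top")
g=lambda L,z:px2w(C,np.array(L)/2+[140,180],z)
b=g([(40,172),(250,89),(279,162),(68,248)],.012);print(b.round(3),b.mean(0).round(4),[np.linalg.norm(b[i]-b[(i+1)%4]).round(3) for i in range(4)])
print("bed dir",np.degrees(np.arctan2(*(b[0]-b[1])[1::-1])),np.degrees(np.arctan2(*(b[3]-b[2])[1::-1])))
r=g([(404,55),(423,165),(482,158)],0.006);print("rack",r.round(3),np.linalg.norm(r[0]-r[1]),np.linalg.norm(r[1]-r[2]),np.degrees(np.arctan2(*(r[1]-r[0])[1::-1])))
print(g([(228,119)],.1).round(3))
s=g([(445,55),(449,80),(453,107),(456,131)],.056);print(s.round(3))
```

```text
[[0.497 0.283 0.012]
 [0.556 0.079 0.012]
 [0.483 0.058 0.012]
 [0.424 0.26  0.012]] [0.4898 0.1699 0.012 ] [np.float64(0.212), np.float64(0.076), np.float64(0.21), np.float64(0.077)]
bed dir 106.20713227124835 106.3734929043189
rack [[ 0.576 -0.074  0.006]
 [ 0.467 -0.077  0.006]
 [ 0.468 -0.134  0.006]] 0.10913172853690517 0.05661135693575066 -178.4881774905536
[[0.51 0.1  0.1 ]]
[[ 0.559 -0.103  0.056]
 [ 0.535 -0.103  0.056]
 [ 0.509 -0.103  0.056]
 [ 0.487 -0.102  0.056]]
```

{"fn": "drive_tool", "kwargs": {
  "rows": [
    {"dx":-7.5,"dy":-2.9,"dz":0.9,"wz":9.7,"hand":65},
    {"dx":-7.5,"dy":-2.9,"dz":0.9,"wz":9.7,"hand":65},
    {"dx":-7.5,"dy":-2.9,"dz":0.9,"wz":9.7,"hand":65},
    {"dx":-7.5,"dy":-2.9,"dz":0.9,"wz":9.7,"hand":65},
    {"dx":-7.5,"dy":-2.9,"dz":0.9,"wz":9.7,"hand":65},
    {"dx":-7.5,"dy":-2.9,"dz":0.9,"wz":9.7,"hand":65},
    {"dx":-7.5,"dy":-2.9,"dz":0.9,"wz":9.7,"hand":65},
    {"dx":-7.5,"dy":-2.9,"dz":0.9,"wz":9.7,"hand":65},
    {"dx":-7.5,"dy":-2.9,"dz":0.9,"wz":9.7,"hand":65},
    {"dx":-7.5,"dy":-2.9,"dz":0.9,"wz":9.7,"hand":65},
    {"dx":-7.5,"dy":-2.9,"dz":0.9,"wz":9.7,"hand":65},
    {"dx":-7.5,"dy":-2.9,"dz":0.9,"wz":9.7,"hand":65},
    {"dx":-7.5,"dy":-2.9,"dz":0.9,"wz":9.7,"hand":65}
  ]
}}

```text
invalid input at $.rows[0]: expected keys dx, dy, dz, wx, wy, wz, hand
```

```bash
cat > look.py <<'E'
import sys
from h import *
o=bot.get_obs();im=bot.camera("wrist");cv2.imwrite(f"pics/{sys.argv[1]}.png",im[:,:,::-1])
T=R.from_quat(o["tool_rot"]).as_matrix()
print(o["clock"],"pos",np.round(o["eef_pos"],4),"yhead",np.degrees(np.arctan2(T[1,1],T[0,1])).round(2),"z",T[:,2].round(3),"F",np.round(o["ft_force"],2),"w",np.round(o["grip_width"],4))
np.savez(f"pics/{sys.argv[1]}.npz",p=o["eef_pos"],q=o["tool_rot"])
for t in sys.argv[2:]: print(t,[(round(d["score"],2),np.round(d["extent"],1).tolist()) for d in bot.look_for("wrist",t)][:5])
E
python3 look.py w1 holder post nose_face resin_face clamp
```

```text
0.8 pos [0.2138 0.452  0.2049] yhead 64.69 z [ 0.  0. -1.] F [-0.46 -0.67 -0.08] w 0.0851
holder []
post []
nose_face []
resin_face []
clamp [(0.61, [216.1, 386.4, 56.6, 39.8])]
```

View pics/w1.png

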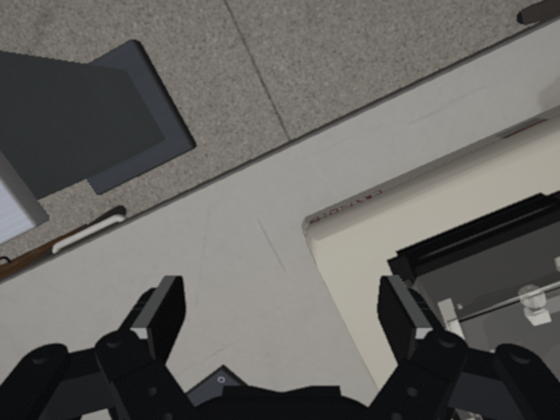

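{"fn": "drive_tool", "kwargs": {
  "rows": [
    {"dx":-7.5,"dy":-2.9,"dz":0.9,"wx":0,"wy":0,"wz":9.7,"hand":65},
    {"dx":-7.5,"dy":-2.9,"dz":0.9,"wx":0,"wy":0,"wz":9.7,"hand":65},
    {"dx":-7.5,"dy":-2.9,"dz":0.9,"wx":0,"wy":0,"wz":9.7,"hand":65},
    {"dx":-7.5,"dy":-2.9,"dz":0.9,"wx":0,"wy":0,"wz":9.7,"hand":65},
    {"dx":-7.5,"dy":-2.9,"dz":0.9,"wx":0,"wy":0,"wz":9.7,"hand":65},
    {"dx":-7.5,"dy":-2.9,"dz":0.9,"wx":0,"wy":0,"wz":9.7,"hand":65},
    {"dx":-7.5,"dy":-2.9,"dz":0.9,"wx":0,"wy":0,"wz":9.7,"hand":65},
    {"dx":-7.5,"dy":-2.9,"dz":0.9,"wx":0,"wy":0,"wz":9.7,"hand":65},
    {"dx":-7.5,"dy":-2.9,"dz":0.9,"wx":0,"wy":0,"wz":9.7,"hand":65},
    {"dx":-7.5,"dy":-2.9,"dz":0.9,"wx":0,"wy":0,"wz":9.7,"hand":65},
    {"dx":-7.5,"dy":-2.9,"dz":0.9,"wx":0,"wy":0,"wz":9.7,"hand":65},
    {"dx":-7.5,"dy":-2.9,"dz":0.9,"wx":0,"wy":0,"wz":9.7,"hand":65}
  ]
}}

```text
clock: 2.3
eef_pos: [0.4899, 0.1618, 0.1602]
tool_rot: [0.6, 0.8, 0.0, -0.0]
ft_force: [-0.0, 0.2, 0.3]
grip_width: 0.0651
grasp_force: 0.0
```

```bash
python3 look.py w2 holder post nose_face resin_face clamp
```

```text
2.3 pos [0.4899 0.1618 0.1602] yhead 16.31 z [-0.  0. -1.] F [-0.03  0.18  0.28] w 0.0651
holder [(0.69, [286.7, 145.8, 39.8, 69.0]), (0.36, [290.1, 248.8, 38.2, 79.5])]
post [(0.88, [288.9, 247.5, 40.1, 83.6])]
nose_face [(0.76, [287.2, 221.1, 26.8, 30.5])]
resin_face [(0.81, [288.1, 144.6, 45.4, 72.2])]
clamp [(0.56, [287.1, 169.6, 90.7, 239.0])]
```

View pics/w2.png

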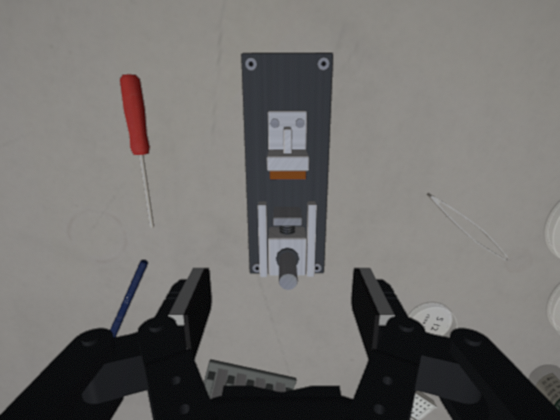

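Run:
```python
from h import *
d=np.load("pics/w2.npz");C=cam("wrist",dict(eef_pos=d["p"],tool_rot=d["q"]))
im=cv2.imread("pics/w2.png")[45:295,230:350];cv2.imwrite("pics/w2c.png",cv2.resize(im,(288,600),interpolation=cv2.INTER_CUBIC))
b=px2w(C,[(242,53),(333,53),(249,274),(325,272)],.012);print(b.round(4));print(b.mean(0))
print([np.degrees(np.arctan2(*(b[i]-b[i+2])[1::-1])).round(2) for i in (0,1)],np.linalg.norm(b[0]-b[2]),np.linalg.norm(b[0]-b[1]),np.degrees(np.arctan2(*(b[1]-b[0])[1::-1])))
```

```text
[[0.4253 0.2633 0.012 ]
 [0.5003 0.2851 0.012 ]
 [0.4847 0.057  0.012 ]
 [0.5616 0.0818 0.012 ]]
[0.49299147 0.17181771 0.012     ]
[np.float64(106.05), np.float64(106.77)] 0.21471315039843375 0.0780964756155914 16.20803266307964
```

View pics/w2c.png

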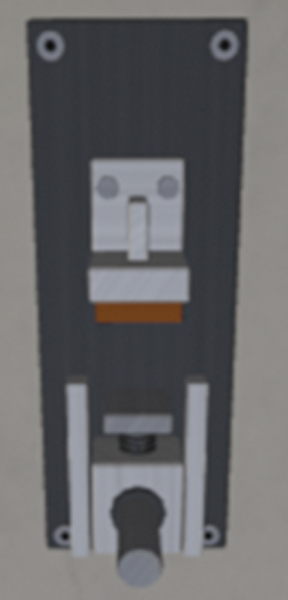

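Run:
```python
from h import *
d=np.load("pics/w2.npz");C=cam("wrist",dict(eef_pos=d["p"],tool_rot=d["q"]))
a=np.radians(106.3);ex=np.array([np.cos(a),np.sin(a),0]);ey=np.array([-np.sin(a),np.cos(a),0]);o=np.array([.493,.1718,0])
def L(uv,z):
    uv=np.array(uv)/2.4+[230,45];P=px2w(C,uv,z)-o;return np.c_[P@ex,P@ey].round(4).tolist()
print("resin",L([(96,322),(182,322)],.056))
print("holder top",L([(88,301),(188,301)],.06),L([(91,267),(189,267)],.06))
print("nose top",L([(104,413),(172,413)],.048),"bottom",L([(108,390),(168,390)],.016))
print("post top",L([(140,568)],.096),L([(140,568)],.1))
for z in(.02,.025,.03):print("rail",z,L([(67,384),(88,384),(187,384),(208,384)],z),)
print("rail foot",L([(67,376),(208,376)],.012))
```

```text
resin [[0.0066, 0.0151], [0.0065, -0.0147]]
holder top [[0.0149, 0.0176], [0.0148, -0.0163]] [[0.0264, 0.0164], [0.0264, -0.0163]]
nose top [[-0.03, 0.0128], [-0.03, -0.0124]] bottom [[-0.0318, 0.0119], [-0.0319, -0.0126]]
post top [[-0.0666, 0.0003]] [[-0.0642, 0.0004]]
rail 0.02 [[-0.0279, 0.0283], [-0.0279, 0.0198], [-0.028, -0.02], [-0.028, -0.0284]]
rail 0.025 [[-0.0263, 0.0279], [-0.0263, 0.0196], [-0.0263, -0.0196], [-0.0264, -0.0279]]
rail 0.03 [[-0.0246, 0.0276], [-0.0246, 0.0194], [-0.0247, -0.0191], [-0.0247, -0.0273]]
rail foot [[-0.0271, 0.0288], [-0.0272, -0.0292]]
```

{"fn": "drive_tool", "kwargs": {
  "rows": [
    {"dx":-5.27,"dy":-0.85,"dz":0,"wx":0,"wy":0,"wz":-15,"hand":65},
    {"dx":-5.27,"dy":-0.85,"dz":0,"wx":0,"wy":0,"wz":-15,"hand":65},
    {"dx":-5.27,"dy":-0.85,"dz":0,"wx":0,"wy":0,"wz":-15,"hand":65},
    {"dx":-5.27,"dy":-0.85,"dz":0,"wx":0,"wy":0,"wz":-15,"hand":65},
    {"dx":-5.27,"dy":-0.85,"dz":0,"wx":0,"wy":0,"wz":-15,"hand":65},
    {"dx":-5.27,"dy":-0.85,"dz":0,"wx":0,"wy":0,"wz":-15,"hand":65},
    {"dx":-5.27,"dy":-0.85,"dz":0,"wx":0,"wy":0,"wz":-15,"hand":65},
    {"dx":-5.27,"dy":-0.85,"dz":0,"wx":0,"wy":0,"wz":-15,"hand":65},
    {"dx":-5.27,"dy":-0.85,"dz":0,"wx":0,"wy":0,"wz":-15,"hand":65},
    {"dx":-5.27,"dy":-0.85,"dz":0,"wx":0,"wy":0,"wz":-15,"hand":65},
    {"dx":-5.27,"dy":-0.85,"dz":0,"wx":0,"wy":0,"wz":-15,"hand":65}
  ]
}}

```text
clock: 3.7
eef_pos: [0.5234, -0.1042, 0.1599]
tool_rot: [-0.01, 1.0, -0.0, 0.0]
ft_force: [-0.3, -0.3, 0.2]
grip_width: 0.0649
grasp_force: 0.0
```

```bash
python3 look.py w3 rack spacer_1_mid; python3 -c "
import cv2;cv2.imwrite('pics/w3c.png',cv2.resize(cv2.imread('pics/w3.png')[100:320,180:400],(600,600),interpolation=2))"
```

```text
3.7 pos [ 0.5234 -0.1042  0.1599] yhead 91.18 z [ 0. -0. -1.] F [-0.34 -0.31  0.25] w 0.0649
rack [(0.81, [283.8, 180.6, 62.8, 104.1]), (0.3, [283.9, 203.8, 51.9, 26.1])]
spacer_1_mid [(0.82, [289.0, 151.2, 49.8, 18.6])]
```

View pics/w3c.png

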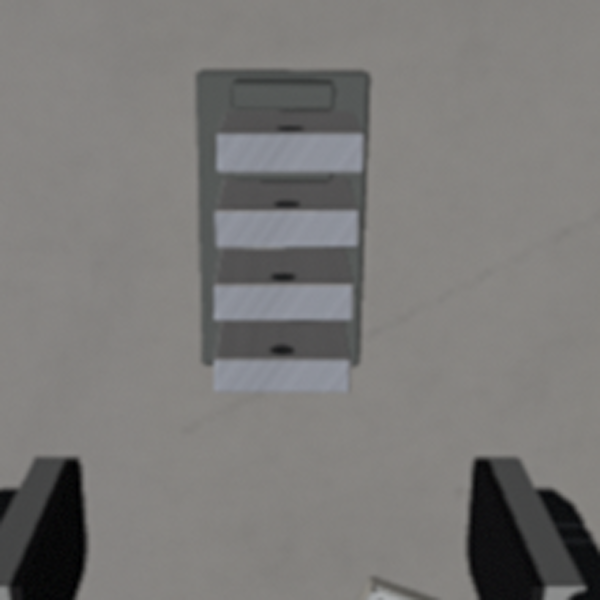

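Run:
```python
from h import *
d=np.load("pics/w3.npz");C=cam("wrist",dict(eef_pos=d["p"],tool_rot=d["q"]))
T=R.from_quat(d["q"]).as_matrix();p=d["p"]
for x0,x1,y0,y1 in [(217,364,133,172),(215,358,210,248),(214,353,283,320),(214,349,359,391)]:
    q=px2w(C,np.array([(x0,y0),(x1,y0),(x1,y1),(x0,y1)])/2.7273+[180,100],.056);m=q.mean(0)
    e=(q[0]-q[1]);print(m.round(4),"size",np.linalg.norm(q[0]-q[1]).round(4),np.linalg.norm(q[1]-q[2]).round(4),"head",np.degrees(np.arctan2(e[1],e[0])).round(1),"tool units",((m-p)@T/.05).round(3))
```

```text
[ 0.4883 -0.101   0.056 ] size 0.0435 0.0117 head -88.9 tool units [0.7   0.078 2.079]
[ 0.5118 -0.1017  0.056 ] size 0.0435 0.012 head -88.9 tool units [0.23  0.055 2.079]
[ 0.5353 -0.1021  0.056 ] size 0.0434 0.0123 head -88.9 tool units [-0.239  0.037  2.079]
[ 0.5605 -0.1022  0.056 ] size 0.0433 0.0113 head -88.9 tool units [-0.742  0.025  2.079]
```

{"fn": "drive_tool", "kwargs": {
  "rows": [
    {"dx":0.7,"dy":0.06,"dz":0.8,"wx":0,"wy":0,"wz":0,"hand":65},
    {"dx":0.7,"dy":0.06,"dz":1.5,"wx":0,"wy":0,"wz":0,"hand":65},
    {"dx":0.7,"dy":0.06,"dz":2.1,"wx":0,"wy":0,"wz":0,"hand":65},
    {"dx":0.7,"dy":0.06,"dz":2.48,"wx":0,"wy":0,"wz":0,"hand":65},
    {"dx":0.7,"dy":0.06,"dz":2.48,"wx":0,"wy":0,"wz":0,"hand":65},
    {"dx":0.7,"dy":0.06,"dz":2.48,"wx":0,"wy":0,"wz":0,"hand":40},
    {"dx":0.7,"dy":0.06,"dz":2.48,"wx":0,"wy":0,"wz":0,"hand":40},
    {"dx":0.7,"dy":0.06,"dz":2.48,"wx":0,"wy":0,"wz":0,"hand":40},
    {"dx":0.7,"dy":0.06,"dz":2.48,"wx":0,"wy":0,"wz":0,"hand":40},
    {"dx":0.7,"dy":0.06,"dz":2.48,"wx":0,"wy":0,"wz":0,"hand":40}
  ]
}}

```text
clock: 4.85
eef_pos: [0.4888, -0.1022, 0.0366]
tool_rot: [-0.01, 1.0, -0.0, 0.001]
ft_force: [0.4, -0.3, 0.8]
grip_width: 0.0398
grasp_force: 0.0
```

```bash
python3 look.py w4 spacer_1_mid
```

```text
4.85 pos [ 0.4888 -0.1022  0.0366] yhead 91.18 z [ 0.001 -0.    -1.   ] F [ 0.42 -0.31  0.84] w 0.0398
spacer_1_mid [(0.8, [287.7, 251.9, 88.8, 52.5])]
```

View pics/w4.png

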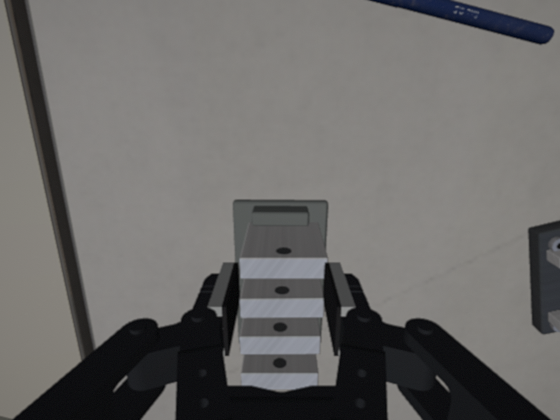

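{"fn": "drive_tool", "kwargs": {
  "rows": [
    {"dx":0,"dy":0,"dz":0,"wx":0,"wy":0,"wz":0,"hand":20},
    {"dx":0,"dy":0,"dz":0,"wx":0,"wy":0,"wz":0,"hand":20},
    {"dx":0,"dy":0,"dz":0,"wx":0,"wy":0,"wz":0,"hand":20},
    {"dx":0,"dy":0,"dz":0,"wx":0,"wy":0,"wz":0,"hand":20}
  ]
}}

```text
clock: 5.35
eef_pos: [0.4883, -0.102, 0.0359]
tool_rot: [-0.01, 1.0, 0.0, -0.0]
ft_force: [-0.4, -0.0, 0.9]
grip_width: 0.0199
grasp_force: 0.0
```

```bash
python3 look.py w5
python3 - <<'E'
from workcell import bot
import cv2,numpy as np
a=bot.camera("top")[:,:,::-1][180:300,300:440];b=bot.camera("scene")[:,:,::-1][190:340,270:445]
w=cv2.imread("pics/w5.png")[180:420,120:440]
cv2.imwrite("pics/m5.png",np.hstack([np.vstack([cv2.resize(a,(350,300)),cv2.resize(b,(350,300))]),cv2.resize(w,(440,600*330//600)) if 0 else cv2.copyMakeBorder(cv2.resize(w,(440,330)),0,270,0,0,0)]))
E
```

```text
5.35 pos [ 0.4883 -0.102   0.0359] yhead 91.19 z [-0.  0. -1.] F [-0.36 -0.05  0.87] w 0.0199
```

View pics/m5.png

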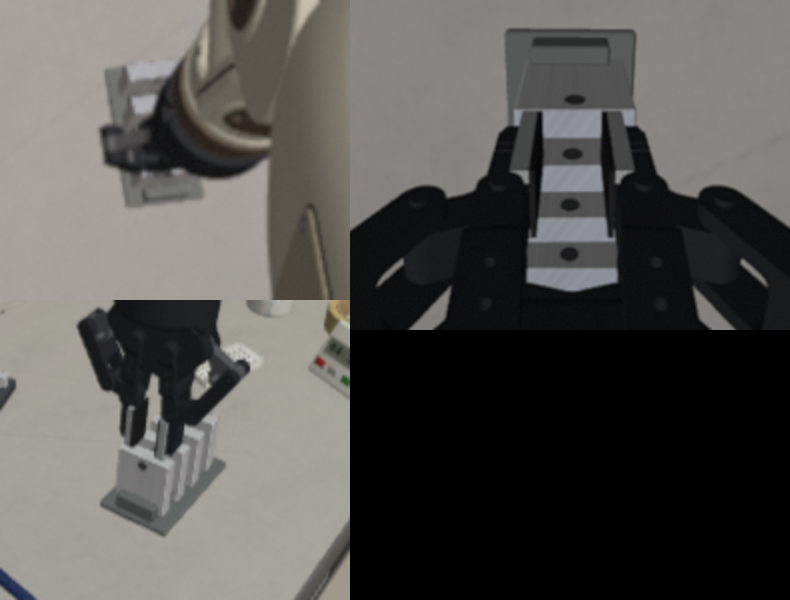

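Run:
```python
from h import *
print(bot.tip_extent,[a for a in dir(bot) if a[0]!='_'])
o=bot.get_obs();print(np.round(o["joint_pos"],3),np.round(o["eef_pos"],4))
C=cam("scene")
p=np.array(o["eef_pos"])
for z in(-.011,0,.02,.033): print(z,w2px(C,p+[0,0,z]).round(1))
print("spacer A top corners",w2px(C,[[.482,-.123,.056],[.482,-.079,.056],[.482,-.079,.006]]).round(1))
```

```text
0.011 ['Unreachable', 'camera', 'get_calibration', 'get_obs', 'job_done', 'look_for', 'outline_of', 'tip_extent']
[-0.206  0.381 -0.273  0.918  0.    -0.227] [ 0.4883 -0.1021  0.0359]
-0.011 [[342.4 282.5]]
0 [[343.1 277.1]]
0.02 [[344.2 267.1]]
0.033 [[344.9 260.5]]
spacer A top corners [[354.  274.4]
 [329.5 263.4]
 [327.2 287.7]]
```

{"fn": "drive_tool", "kwargs": {
  "rows": [
    {"dx":0,"dy":0,"dz":0,"wx":0,"wy":0,"wz":0,"hand":62},
    {"dx":0,"dy":0,"dz":0,"wx":0,"wy":0,"wz":0,"hand":62},
    {"dx":0,"dy":0,"dz":0,"wx":0,"wy":0,"wz":0,"hand":62},
    {"dx":0,"dy":0,"dz":0.25,"wx":0,"wy":0,"wz":0,"hand":62},
    {"dx":0,"dy":0,"dz":0.5,"wx":0,"wy":0,"wz":0,"hand":62},
    {"dx":0,"dy":0,"dz":0.5,"wx":0,"wy":0,"wz":0,"hand":62}
  ]
}}

```text
clock: 6.1
eef_pos: [0.4868, -0.1017, 0.0095]
tool_rot: [-0.01, 1.0, 0.0, -0.002]
ft_force: [-0.0, 0.9, 0.3]
grip_width: 0.0622
grasp_force: 0.0
```

Run:
```python
from workcell import bot
import cv2,numpy as np
print(bot.get_obs()["eef_pos"])
b=bot.camera("scene")[:,:,::-1][190:340,270:445];w=bot.camera("wrist")[:,:,::-1][180:420,120:440]
cv2.imwrite("pics/m6.png",np.hstack([cv2.resize(b,(385,330)),cv2.resize(w,(415,330))]))
```

```text
[ 0.48683229 -0.10173411  0.00950477]
```

View pics/m6.png

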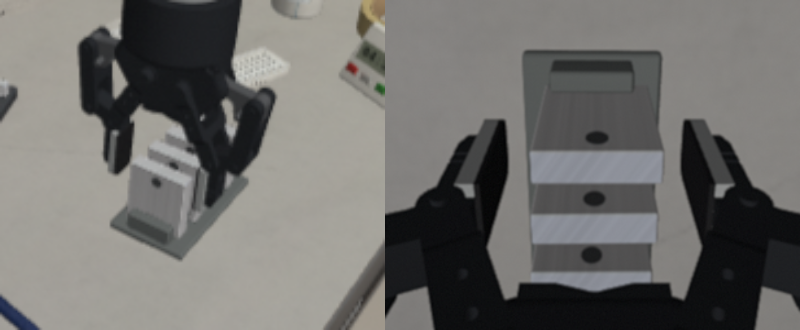

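{"fn": "drive_tool", "kwargs": {
  "rows": [
    {"dx":0,"dy":0,"dz":0,"wx":0,"wy":0,"wz":0,"hand":20},
    {"dx":0,"dy":0,"dz":0,"wx":0,"wy":0,"wz":0,"hand":20},
    {"dx":0,"dy":0,"dz":0,"wx":0,"wy":0,"wz":0,"hand":20},
    {"dx":0,"dy":0,"dz":0,"wx":0,"wy":0,"wz":0,"hand":20}
  ]
}}

```text
clock: 6.6
eef_pos: [0.4895, -0.1023, 0.012]
tool_rot: [-0.01, 1.0, -0.0, 0.001]
ft_force: [0.7, 0.5, 6.2]
grip_width: 0.0424
grasp_force: 61.3
```

{"fn": "drive_tool", "kwargs": {
  "rows": [
    {"dx":0,"dy":0,"dz":-0.2,"wx":0,"wy":0,"wz":0,"hand":20},
    {"dx":0,"dy":0,"dz":-0.6,"wx":0,"wy":0,"wz":0,"hand":20},
    {"dx":0,"dy":0,"dz":-1.2,"wx":0,"wy":0,"wz":0,"hand":20},
    {"dx":0,"dy":0,"dz":-1.8,"wx":0,"wy":0,"wz":0,"hand":20},
    {"dx":0,"dy":0,"dz":-2.4,"wx":0,"wy":0,"wz":0,"hand":20},
    {"dx":0,"dy":0,"dz":-2.4,"wx":0,"wy":0,"wz":0,"hand":20}
  ]
}}

```text
clock: 7.2
eef_pos: [0.4911, -0.1027, 0.1355]
tool_rot: [-0.01, 1.0, -0.001, 0.004]
ft_force: [1.6, -0.5, -0.6]
grip_width: 0.0425
grasp_force: 61.2
```

```bash
python3 look.py w7 spacer_1_mid
python3 - <<'E'
from h import *
a=np.radians(106.3);ex=np.array([np.cos(a),np.sin(a),0]);o=np.array([.493,.1718,0])
ob=bot.get_obs();T=R.from_quat(ob["tool_rot"]).as_matrix()
g=o-.006*ex;g[2]=.13
print("target",g,((g-ob["eef_pos"])@T/.05).round(3))
E
```

```text
7.2 pos [ 0.4911 -0.1027  0.1355] yhead 91.19 z [ 0.008 -0.002 -1.   ] F [ 1.59 -0.51 -0.63] w 0.0425
spacer_1_mid [(0.86, [283.9, 271.9, 100.6, 67.3])]
target [0.494684   0.16604117 0.13      ] [-0.237  5.358  0.027]
```

{"fn": "drive_tool", "kwargs": {
  "rows": [
    {"dx":-0.2,"dy":5.36,"dz":0,"wx":0,"wy":0,"wz":14.98,"hand":20},
    {"dx":-0.2,"dy":5.36,"dz":0,"wx":0,"wy":0,"wz":14.98,"hand":20},
    {"dx":-0.2,"dy":5.36,"dz":0,"wx":0,"wy":0,"wz":14.98,"hand":20},
    {"dx":-0.2,"dy":5.36,"dz":0,"wx":0,"wy":0,"wz":14.98,"hand":20},
    {"dx":-0.2,"dy":5.36,"dz":0,"wx":0,"wy":0,"wz":14.98,"hand":20},
    {"dx":-0.2,"dy":5.36,"dz":0,"wx":0,"wy":0,"wz":14.98,"hand":20},
    {"dx":-0.2,"dy":5.36,"dz":0,"wx":0,"wy":0,"wz":14.98,"hand":20},
    {"dx":-0.2,"dy":5.36,"dz":0,"wx":0,"wy":0,"wz":14.98,"hand":20},
    {"dx":-0.2,"dy":5.36,"dz":0,"wx":0,"wy":0,"wz":14.98,"hand":20},
    {"dx":-0.2,"dy":5.36,"dz":0,"wx":0,"wy":0,"wz":14.98,"hand":20},
    {"dx":-0.2,"dy":5.36,"dz":0,"wx":0,"wy":0,"wz":14.98,"hand":20},
    {"dx":-0.2,"dy":5.36,"dz":0,"wx":0,"wy":0,"wz":14.98,"hand":20}
  ]
}}

```text
clock: 8.5
eef_pos: [0.4917, 0.1657, 0.1295]
tool_rot: [0.599, 0.801, -0.001, -0.001]
ft_force: [0.7, 0.0, -0.9]
grip_width: 0.0421
grasp_force: 61.3
```

```bash
cat > rel.py <<'E'
from h import *
a=np.radians(106.3);ex=np.array([np.cos(a),np.sin(a),0]);ey=np.array([-ex[1],ex[0],0]);o=np.array([.493,.1718,0])
ob=bot.get_obs();T=R.from_quat(ob["tool_rot"]).as_matrix();d=np.array(ob["eef_pos"])-o
F=np.array(ob["ft_force"])
print(ob["clock"],"clamp xyz mm",(d@ex*1e3).round(2),(d@ey*1e3).round(2),(d[2]*1e3).round(2),"yhead",np.degrees(np.arctan2(T[1,1],T[0,1])).round(2),"toolz",T[:,2].round(3),"Fclamp",(F@ex).round(2),(F@ey).round(2),F[2].round(2),"w",ob["grip_width"])
E
python3 rel.py; python3 look.py w8 spacer_1_mid resin_face
python3 -c "
import cv2;cv2.imwrite('pics/w8c.png',cv2.resize(cv2.imread('pics/w8.png')[60:360,160:400],(640,600)[::1] if 0 else (480,600),interpolation=2))"
```

```text
8.5 clamp xyz mm -5.49 2.94 129.52 yhead 16.36 toolz [-0.003 -0.001 -1.   ] Fclamp -0.2 -0.71 -0.86 w 0.042056608632260566
8.5 pos [0.4917 0.1657 0.1295] yhead 16.36 z [-0.003 -0.001 -1.   ] F [ 0.74  0.01 -0.86] w 0.0421
spacer_1_mid [(0.95, [284.4, 272.8, 100.5, 69.1])]
resin_face [(0.75, [285.2, 154.1, 51.4, 81.1])]
```

View pics/w8c.png

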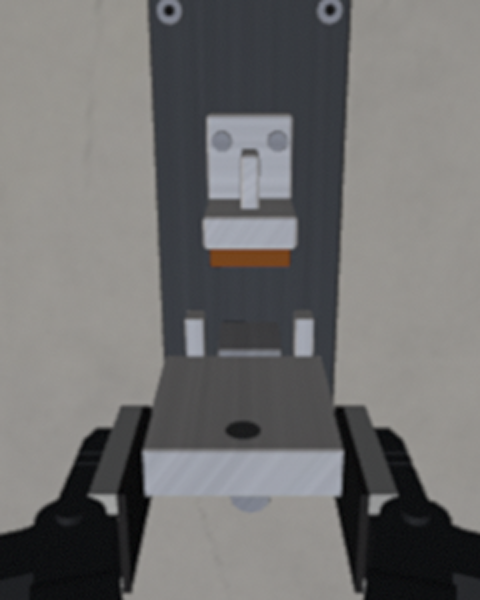

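{"fn": "drive_tool", "kwargs": {
  "rows": [
    {"dx":0,"dy":0.056,"dz":0.5,"wx":0,"wy":0,"wz":0,"hand":20},
    {"dx":0,"dy":0.056,"dz":1.0,"wx":0,"wy":0,"wz":0,"hand":20},
    {"dx":0,"dy":0.056,"dz":1.4,"wx":0,"wy":0,"wz":0,"hand":20},
    {"dx":0,"dy":0.056,"dz":1.8,"wx":0,"wy":0,"wz":0,"hand":20},
    {"dx":0,"dy":0.056,"dz":2.0,"wx":0,"wy":0,"wz":0,"hand":20},
    {"dx":0,"dy":0.056,"dz":2.1,"wx":0,"wy":0,"wz":0,"hand":20},
    {"dx":0,"dy":0.056,"dz":2.1,"wx":0,"wy":0,"wz":0,"hand":20}
  ]
}}

```text
clock: 9.35
eef_pos: [0.4954, 0.1668, 0.0257]
tool_rot: [0.6, 0.8, -0.0, -0.0]
ft_force: [0.2, -0.4, -1.5]
grip_width: 0.0426
grasp_force: 61.3
```

```bash
python3 rel.py
```

```text
9.35 clamp xyz mm -5.47 -0.85 25.7 yhead 16.29 toolz [-0.001 -0.    -1.   ] Fclamp -0.49 -0.09 -1.52 w 0.04259590731963102
```

{"fn": "drive_tool", "kwargs": {
  "rows": [
    {"dx":0,"dy":-0.016,"dz":0.08,"wx":0,"wy":0,"wz":0,"hand":20},
    {"dx":0,"dy":-0.016,"dz":0.13,"wx":0,"wy":0,"wz":0,"hand":20},
    {"dx":0,"dy":-0.016,"dz":0.15,"wx":0,"wy":0,"wz":0,"hand":20},
    {"dx":0,"dy":-0.016,"dz":0.15,"wx":0,"wy":0,"wz":0,"hand":20}
  ]
}}

```text
clock: 9.75
eef_pos: [0.4948, 0.1667, 0.0186]
tool_rot: [0.6, 0.8, 0.0, 0.0]
ft_force: [-1.0, 0.1, -0.5]
grip_width: 0.0424
grasp_force: 61.3
```

```bash
python3 rel.py
```

```text
9.75 clamp xyz mm -5.4 -0.31 18.57 yhead 16.29 toolz [ 0.  0. -1.] Fclamp 0.34 0.95 -0.5 w 0.04239061975299009
```

Down in 1 mm steps to touch the bed.

{"fn": "drive_tool", "kwargs": {
  "rows": [
    {"dx":0,"dy":0,"dz":0.02,"wx":0,"wy":0,"wz":0,"hand":20},
    {"dx":0,"dy":0,"dz":0.02,"wx":0,"wy":0,"wz":0,"hand":20}
  ]
}}

```text
clock: 9.95
eef_pos: [0.4951, 0.1668, 0.018]
tool_rot: [0.6, 0.8, 0.0, 0.0]
ft_force: [-1.5, -0.4, 2.5]
grip_width: 0.0425
grasp_force: 61.6
```

{"fn": "drive_tool", "kwargs": {
  "rows": [
    {"dx":0,"dy":0,"dz":0.02,"wx":0,"wy":0,"wz":0,"hand":20},
    {"dx":0,"dy":0,"dz":0.02,"wx":0,"wy":0,"wz":0,"hand":20}
  ]
}}

```text
clock: 10.15
eef_pos: [0.4951, 0.1668, 0.0179]
tool_rot: [0.6, 0.8, 0.001, 0.0]
ft_force: [-3.6, -0.6, 10.8]
grip_width: 0.0424
grasp_force: 62.5
```

{"fn": "drive_tool", "kwargs": {
  "rows": [
    {"dx":0,"dy":0,"dz":-0.022,"wx":0,"wy":0,"wz":0,"hand":20},
    {"dx":0.04,"dy":0,"dz":-0.022,"wx":0,"wy":0,"wz":0,"hand":20},
    {"dx":0.08,"dy":0,"dz":-0.022,"wx":0,"wy":0,"wz":0,"hand":20},
    {"dx":0.08,"dy":0,"dz":-0.022,"wx":0,"wy":0,"wz":0,"hand":20}
  ]
}}

```text
clock: 10.55
eef_pos: [0.4944, 0.1705, 0.018]
tool_rot: [0.6, 0.8, 0.0, 0.001]
ft_force: [0.2, -2.3, 4.4]
grip_width: 0.0425
grasp_force: 61.9
```

```bash
python3 rel.py
```

```text
10.55 clamp xyz mm -1.68 -0.93 17.99 yhead 16.28 toolz [ 0.002 -0.001 -1.   ] Fclamp -2.28 0.48 4.44 w 0.04248760392146969
```

{"fn": "drive_tool", "kwargs": {
  "rows": [
    {"dx":0.02,"dy":0,"dz":-0.01,"wx":0,"wy":0,"wz":0,"hand":20},
    {"dx":0.04,"dy":0,"dz":-0.01,"wx":0,"wy":0,"wz":0,"hand":20},
    {"dx":0.04,"dy":0,"dz":-0.01,"wx":0,"wy":0,"wz":0,"hand":20}
  ]
}}

```text
clock: 10.85
eef_pos: [0.4934, 0.1722, 0.018]
tool_rot: [0.6, 0.8, -0.0, 0.0]
ft_force: [1.8, -3.4, 3.6]
grip_width: 0.0422
grasp_force: 61.7
```

```bash
python3 rel.py
```

```text
10.85 clamp xyz mm 0.28 -0.45 17.99 yhead 16.28 toolz [ 0.001 -0.001 -1.   ] Fclamp -3.72 -0.74 3.6 w 0.042233026244018784
```

{"fn": "drive_tool", "kwargs": {
  "rows": [
    {"dx":0.02,"dy":0,"dz":-0.01,"wx":0,"wy":0,"wz":0,"hand":20},
    {"dx":0.02,"dy":0,"dz":-0.01,"wx":0,"wy":0,"wz":0,"hand":20}
  ]
}}

```text
clock: 11.05
eef_pos: [0.4934, 0.1722, 0.018]
tool_rot: [0.6, 0.8, -0.001, 0.001]
ft_force: [3.6, -5.0, -1.4]
grip_width: 0.0421
grasp_force: 61.3
```

{"fn": "drive_tool", "kwargs": {
  "rows": [
    {"dx":0.02,"dy":0,"dz":0,"wx":0,"wy":0,"wz":0,"hand":20},
    {"dx":0.02,"dy":0,"dz":0,"wx":0,"wy":0,"wz":0,"hand":20}
  ]
}}

```text
clock: 11.25
eef_pos: [0.4934, 0.1721, 0.018]
tool_rot: [0.6, 0.8, -0.001, 0.002]
ft_force: [4.1, -7.9, -0.5]
grip_width: 0.0422
grasp_force: 61.4
```

```bash
python3 rel.py
```

```text
11.25 clamp xyz mm 0.21 -0.44 18.02 yhead 16.21 toolz [ 0.002 -0.005 -1.   ] Fclamp -8.73 -1.73 -0.51 w 0.042202217838490305
```

{"fn": "drive_tool", "kwargs": {
  "rows": [
    {"dx":-0.025,"dy":0,"dz":0.015,"wx":0,"wy":0,"wz":0,"hand":20},
    {"dx":-0.025,"dy":0,"dz":0.015,"wx":0,"wy":0,"wz":0,"hand":20},
    {"dx":-0.025,"dy":0,"dz":0.015,"wx":0,"wy":0,"wz":0,"hand":52},
    {"dx":-0.025,"dy":0,"dz":0.015,"wx":0,"wy":0,"wz":0,"hand":62},
    {"dx":-0.025,"dy":0,"dz":0.015,"wx":0,"wy":0,"wz":0,"hand":62},
    {"dx":-0.025,"dy":0,"dz":-0.3,"wx":0,"wy":0,"wz":0,"hand":62},
    {"dx":-0.025,"dy":0,"dz":-1.0,"wx":0,"wy":0,"wz":0,"hand":62},
    {"dx":-0.025,"dy":0,"dz":-2.0,"wx":0,"wy":0,"wz":0,"hand":62},
    {"dx":-0.025,"dy":0,"dz":-2.0,"wx":0,"wy":0,"wz":0,"hand":62}
  ]
}}

```text
clock: 12.15
eef_pos: [0.4973, 0.1753, 0.1251]
tool_rot: [0.6, 0.8, 0.005, 0.003]
ft_force: [1.2, -0.2, -0.2]
grip_width: 0.0623
grasp_force: 0.0
```

```bash
python3 look.py w9 spacer_1_mid resin_face; python3 rel.py
python3 - <<'E'
from h import *
ob=bot.get_obs();T=R.from_quat(ob["tool_rot"]).as_matrix()
g=np.array([.5122,-.1023,.1]);print(((g-ob["eef_pos"])@T/.05).round(3))
# predicted spacer top outline
a=np.radians(106.3);ex=np.array([np.cos(a),np.sin(a),0]);ey=np.array([-ex[1],ex[0],0]);o=np.array([.493,.1718,.062])
C=cam("wrist",ob);print(w2px(C,[o+x*ex+y*ey for x in(.0065,-.0055) for y in(.022,-.022)]).round(1))
E
```

```text
12.15 pos [0.4973 0.1753 0.1251] yhead 16.32 z [ 0.012  0.005 -1.   ] F [ 1.2  -0.2  -0.23] w 0.0623
spacer_1_mid [(0.66, [276.6, 208.4, 63.0, 31.5])]
resin_face [(0.92, [272.4, 165.3, 47.6, 83.1])]
12.3 clamp xyz mm 1.73 0.03 118.33 yhead 16.31 toolz [-0.     0.001 -1.   ] Fclamp -0.16 0.56 -0.53 w 0.06212253782917882
[-5.404 -1.171  0.364]
[[250.3 210.1]
 [312.5 210. ]
 [250.8 225.8]
 [312.  225.7]]
```

{"fn": "drive_tool", "kwargs": {
  "rows": [
    {"dx":-5.4,"dy":-1.17,"dz":0.36,"wx":0,"wy":0,"wz":-14.98,"hand":62},
    {"dx":-5.4,"dy":-1.17,"dz":0.36,"wx":0,"wy":0,"wz":-14.98,"hand":62},
    {"dx":-5.4,"dy":-1.17,"dz":0.36,"wx":0,"wy":0,"wz":-14.98,"hand":62},
    {"dx":-5.4,"dy":-1.17,"dz":0.36,"wx":0,"wy":0,"wz":-14.98,"hand":62},
    {"dx":-5.4,"dy":-1.17,"dz":0.36,"wx":0,"wy":0,"wz":-14.98,"hand":62},
    {"dx":-5.4,"dy":-1.17,"dz":0.36,"wx":0,"wy":0,"wz":-14.98,"hand":62},
    {"dx":-5.4,"dy":-1.17,"dz":0.36,"wx":0,"wy":0,"wz":-14.98,"hand":62},
    {"dx":-5.4,"dy":-1.17,"dz":0.36,"wx":0,"wy":0,"wz":-14.98,"hand":62},
    {"dx":-5.4,"dy":-1.17,"dz":0.36,"wx":0,"wy":0,"wz":-14.98,"hand":62},
    {"dx":-5.4,"dy":-1.17,"dz":0.36,"wx":0,"wy":0,"wz":-14.98,"hand":62},
    {"dx":-5.4,"dy":-1.17,"dz":0.36,"wx":0,"wy":0,"wz":-14.98,"hand":62},
    {"dx":-5.4,"dy":-1.17,"dz":0.36,"wx":0,"wy":0,"wz":-14.98,"hand":62}
  ]
}}

```text
clock: 13.5
eef_pos: [0.5113, -0.1021, 0.0991]
tool_rot: [-0.01, 1.0, 0.0, -0.001]
ft_force: [0.5, 0.8, 0.7]
grip_width: 0.0619
grasp_force: 0.0
```

```bash
python3 look.py w10 spacer_1_mid
python3 - <<'E'
from h import *
ob=bot.get_obs();T=R.from_quat(ob["tool_rot"]).as_matrix()
g=np.array([.5122,-.102,.0105]);print(((g-ob["eef_pos"])@T/.05).round(3))
im=cv2.imread("pics/w10.png",0);C=cam("wrist",ob)
for x in (.5118,.5353,.5605):
    print(w2px(C,[[x-.006,-.0795,.056],[x-.006,-.1235,.056],[x+.006,-.1235,.056]]).round(1).tolist())
print(im[180:300,281].tolist())
E
```

```text
13.5 pos [ 0.5113 -0.1021  0.0991] yhead 91.12 z [-0.003  0.001 -1.   ] F [0.51 0.81 0.67] w 0.0619
spacer_1_mid []
[-0.01   0.002  1.784]
[[315.7, 215.5], [250.2, 214.4], [250.4, 230.9]]
[[314.0, 247.3], [250.6, 246.3], [250.8, 261.8]]
[[312.2, 279.2], [251.0, 278.3], [251.1, 292.7]]
[89, 90, 87, 64, 45, 42, 48, 68, 83, 88, 89, 89, 89, 89, 88, 89, 90, 93, 87, 83, 82, 81, 83, 82, 81, 81, 82, 80, 82, 78, 55, 30, 26, 39, 62, 87, 124, 141, 143, 142, 143, 145, 147, 148, 147, 147, 146, 144, 145, 146, 148, 144, 114, 85, 80, 80, 81, 81, 81, 82, 79, 59, 36, 25, 24, 41, 67, 85, 115, 135, 143, 145, 147, 148, 148, 147, 146, 146, 145, 146, 148, 151, 150, 122, 90, 80, 79, 80, 80, 81, 82, 78, 55, 30, 25, 28, 30, 49, 69, 83, 115, 137, 144, 146, 147, 147, 146, 145, 145, 145, 146, 147, 149, 147, 134, 130, 133, 133, 133, 132]
```

{"fn": "drive_tool", "kwargs": {
  "rows": [
    {"dx":0,"dy":0,"dz":0.6,"wx":0,"wy":0,"wz":0,"hand":62},
    {"dx":0,"dy":0,"dz":1.2,"wx":0,"wy":0,"wz":0,"hand":62},
    {"dx":0,"dy":0,"dz":1.6,"wx":0,"wy":0,"wz":0,"hand":62},
    {"dx":0,"dy":0,"dz":1.78,"wx":0,"wy":0,"wz":0,"hand":62},
    {"dx":0,"dy":0,"dz":1.78,"wx":0,"wy":0,"wz":0,"hand":62},
    {"dx":0,"dy":0,"dz":1.78,"wx":0,"wy":0,"wz":0,"hand":20},
    {"dx":0,"dy":0,"dz":1.78,"wx":0,"wy":0,"wz":0,"hand":20},
    {"dx":0,"dy":0,"dz":1.78,"wx":0,"wy":0,"wz":0,"hand":20},
    {"dx":0,"dy":0,"dz":1.78,"wx":0,"wy":0,"wz":0,"hand":20}
  ]
}}

```text
clock: 14.5
eef_pos: [0.5138, -0.1027, 0.0129]
tool_rot: [-0.01, 1.0, -0.0, 0.002]
ft_force: [-0.0, -0.2, 4.8]
grip_width: 0.0424
grasp_force: 61.2
```

{"fn": "drive_tool", "kwargs": {
  "rows": [
    {"dx":0,"dy":0,"dz":-0.2,"wx":0,"wy":0,"wz":0,"hand":20},
    {"dx":0,"dy":0,"dz":-0.6,"wx":0,"wy":0,"wz":0,"hand":20},
    {"dx":0,"dy":0,"dz":-1.2,"wx":0,"wy":0,"wz":0,"hand":20},
    {"dx":0,"dy":0,"dz":-1.8,"wx":0,"wy":0,"wz":0,"hand":20},
    {"dx":0,"dy":0,"dz":-2.4,"wx":0,"wy":0,"wz":0,"hand":20},
    {"dx":0,"dy":0,"dz":-2.4,"wx":0,"wy":0,"wz":0,"hand":20},
    {"dx":0,"dy":0,"dz":-2.4,"wx":0,"wy":0,"wz":0,"hand":20}
  ]
}}

```text
clock: 15.2
eef_pos: [0.5127, -0.1025, 0.1325]
tool_rot: [-0.01, 1.0, -0.0, 0.001]
ft_force: [-0.2, -0.6, -1.4]
grip_width: 0.0422
grasp_force: 61.1
```

Run:
```python
from h import *
a=np.radians(106.3);ex=np.array([np.cos(a),np.sin(a),0]);o=np.array([.493,.1718,0])
ob=bot.get_obs();T=R.from_quat(ob["tool_rot"]).as_matrix()
g=o-.016*ex;g[2]=.13
print(ob["eef_pos"],((g-ob["eef_pos"])@T/.05).round(3))
```

```text
[ 0.51267607 -0.10252944  0.13249101] [0.197 5.185 0.047]
```

{"fn": "drive_tool", "kwargs": {
  "rows": [
    {"dx":0.2,"dy":5.19,"dz":0,"wx":0,"wy":0,"wz":14.98,"hand":20},
    {"dx":0.2,"dy":5.19,"dz":0,"wx":0,"wy":0,"wz":14.98,"hand":20},
    {"dx":0.2,"dy":5.19,"dz":0,"wx":0,"wy":0,"wz":14.98,"hand":20},
    {"dx":0.2,"dy":5.19,"dz":0,"wx":0,"wy":0,"wz":14.98,"hand":20},
    {"dx":0.2,"dy":5.19,"dz":0,"wx":0,"wy":0,"wz":14.98,"hand":20},
    {"dx":0.2,"dy":5.19,"dz":0,"wx":0,"wy":0,"wz":14.98,"hand":20},
    {"dx":0.2,"dy":5.19,"dz":0,"wx":0,"wy":0,"wz":14.98,"hand":20},
    {"dx":0.2,"dy":5.19,"dz":0,"wx":0,"wy":0,"wz":14.98,"hand":20},
    {"dx":0.2,"dy":5.19,"dz":0,"wx":0,"wy":0,"wz":14.98,"hand":20},
    {"dx":0.2,"dy":5.19,"dz":0,"wx":0,"wy":0,"wz":14.98,"hand":20},
    {"dx":0.2,"dy":5.19,"dz":0,"wx":0,"wy":0,"wz":14.98,"hand":20},
    {"dx":0.2,"dy":5.19,"dz":0,"wx":0,"wy":0,"wz":14.98,"hand":20},
    {"dx":0.2,"dy":5.19,"dz":0,"wx":0,"wy":0,"wz":14.98,"hand":20}
  ]
}}

```text
clock: 16.5
eef_pos: [0.4966, 0.1566, 0.1309]
tool_rot: [0.6, 0.8, -0.001, -0.0]
ft_force: [-0.0, 0.7, -0.3]
grip_width: 0.0425
grasp_force: 61.2
```

```bash
python3 rel.py; python3 look.py w11 spacer_1_mid resin_face
python3 - <<'E'
from h import *
a=np.radians(106.3);ex=np.array([np.cos(a),np.sin(a),0]);ey=np.array([-ex[1],ex[0],0]);o=np.array([.493,.1718,.062])
C=cam("wrist");print(w2px(C,[o+x*ex+y*ey for x in(.0065,-.0055) for y in(.022,-.022)]).round(1).tolist())
im=cv2.imread("pics/w11.png",0);print(im[195:300,285].tolist())
E
```

```text
16.5 clamp xyz mm -15.62 0.86 130.89 yhead 16.32 toolz [-0.001 -0.    -1.   ] Fclamp 0.67 -0.17 -0.32 w 0.04251082991820105
16.5 pos [0.4966 0.1566 0.1309] yhead 16.32 z [-0.001 -0.    -1.   ] F [-0.02  0.69 -0.32] w 0.0425
spacer_1_mid [(0.6, [285.1, 182.5, 58.8, 29.0])]
resin_face [(0.8, [282.9, 141.8, 46.5, 79.6]), (0.17, [281.0, 269.0, 99.4, 73.0])]
[[251.7, 181.7], [312.2, 181.5], [252.2, 197.4], [311.7, 197.3]]
[167, 160, 122, 76, 58, 60, 60, 62, 61, 61, 60, 60, 61, 61, 61, 60, 60, 60, 60, 60, 61, 61, 61, 61, 61, 59, 67, 93, 116, 126, 125, 125, 124, 127, 127, 115, 86, 52, 45, 60, 68, 74, 78, 79, 77, 78, 77, 78, 78, 78, 77, 78, 77, 77, 77, 77, 78, 78, 77, 77, 76, 77, 77, 77, 77, 76, 76, 77, 76, 76, 75, 76, 63, 42, 27, 26, 27, 27, 25, 27, 44, 65, 75, 75, 74, 86, 108, 135, 155, 162, 162, 161, 159, 158, 158, 159, 158, 158, 159, 161, 160, 161, 162, 163, 164]
```

Run:
```python
from h import *
im=cv2.imread("pics/w11.png",0).astype(int)
for r in (185,190,194): g=np.diff(im[r]);print(r,np.argmax(g[235:275])+235.5,np.argmin(g[295:335])+295.5,im[r,245:260].tolist(),im[r,305:322].tolist())
for r in (290,296): print(r,im[r,222:242].tolist(),im[r,322:342].tolist())
for r in (150,156): g=np.diff(im[r]);print(r,im[r,250:275].tolist(),im[r,292:316].tolist())
```

```text
185 252.5 313.5 [60, 60, 60, 61, 62, 61, 58, 74, 121, 158, 161, 159, 158, 158, 161] [160, 161, 162, 163, 165, 167, 166, 153, 115, 69, 58, 61, 59, 59, 58, 57, 58]
190 252.5 313.5 [60, 60, 60, 61, 61, 60, 57, 71, 124, 160, 162, 161, 163, 163, 162] [164, 164, 163, 160, 158, 160, 161, 149, 110, 69, 59, 60, 59, 59, 59, 57, 58]
194 252.5 312.5 [60, 59, 59, 61, 62, 61, 57, 72, 127, 164, 166, 163, 161, 160, 160] [162, 159, 159, 160, 161, 164, 163, 143, 97, 64, 58, 61, 58, 59, 59, 58, 59]
290 [59, 42, 16, 10, 12, 11, 11, 5, 13, 57, 118, 154, 159, 157, 158, 159, 160, 161, 163, 164] [164, 164, 164, 164, 162, 160, 160, 157, 127, 64, 14, 10, 14, 14, 14, 11, 13, 33, 55, 65]
296 [18, 11, 10, 9, 10, 13, 10, 7, 6, 48, 115, 157, 163, 163, 163, 163, 163, 161, 159, 159] [159, 158, 157, 158, 158, 159, 163, 159, 126, 58, 10, 13, 15, 15, 15, 13, 8, 11, 19, 41]
150 [59, 58, 59, 58, 59, 58, 58, 58, 58, 62, 70, 77, 79, 79, 79, 78, 79, 80, 80, 79, 79, 80, 79, 79, 77] [78, 78, 78, 78, 78, 78, 77, 76, 77, 77, 76, 72, 63, 58, 58, 58, 59, 58, 57, 57, 57, 57, 58, 58]
156 [60, 59, 59, 58, 57, 57, 55, 72, 122, 161, 164, 161, 160, 162, 164, 165, 164, 161, 160, 161, 160, 160, 159, 160, 159] [163, 164, 164, 164, 162, 162, 159, 159, 160, 161, 163, 162, 149, 112, 68, 56, 58, 57, 57, 57, 57, 57, 58, 59]
```

{"fn": "drive_tool", "kwargs": {
  "rows": [
    {"dx":0,"dy":0.01,"dz":0.5,"wx":0,"wy":0,"wz":0,"hand":20},
    {"dx":0,"dy":0.01,"dz":1.0,"wx":0,"wy":0,"wz":0,"hand":20},
    {"dx":0,"dy":0.01,"dz":1.4,"wx":0,"wy":0,"wz":0,"hand":20},
    {"dx":0,"dy":0.01,"dz":1.8,"wx":0,"wy":0,"wz":0,"hand":20},
    {"dx":0,"dy":0.01,"dz":2.05,"wx":0,"wy":0,"wz":0,"hand":20},
    {"dx":0,"dy":0.01,"dz":2.15,"wx":0,"wy":0,"wz":0,"hand":20},
    {"dx":0,"dy":0.01,"dz":2.15,"wx":0,"wy":0,"wz":0,"hand":20}
  ]
}}

```text
clock: 17.35
eef_pos: [0.4972, 0.1568, 0.0236]
tool_rot: [0.6, 0.8, -0.0, -0.0]
ft_force: [-0.3, 0.3, -0.8]
grip_width: 0.0422
grasp_force: 61.4
```

```bash
python3 rel.py
```

```text
17.35 clamp xyz mm -15.61 0.14 23.63 yhead 16.29 toolz [-0.001 -0.    -1.   ] Fclamp 0.37 0.23 -0.77 w 0.04218664491347339
```

{"fn": "drive_tool", "kwargs": {
  "rows": [
    {"dx":0,"dy":0,"dz":0.06,"wx":0,"wy":0,"wz":0,"hand":20},
    {"dx":0,"dy":0,"dz":0.09,"wx":0,"wy":0,"wz":0,"hand":20},
    {"dx":0,"dy":0,"dz":0.09,"wx":0,"wy":0,"wz":0,"hand":20}
  ]
}}

```text
clock: 17.65
eef_pos: [0.4981, 0.1571, 0.02]
tool_rot: [0.6, 0.8, 0.001, 0.0]
ft_force: [0.6, -0.4, -0.3]
grip_width: 0.0423
grasp_force: 61.3
```

{"fn": "drive_tool", "kwargs": {
  "rows": [
    {"dx":0,"dy":0,"dz":0.02,"wx":0,"wy":0,"wz":0,"hand":20},
    {"dx":0,"dy":0,"dz":0.02,"wx":0,"wy":0,"wz":0,"hand":20}
  ]
}}

```text
clock: 17.85
eef_pos: [0.498, 0.1571, 0.019]
tool_rot: [0.6, 0.8, 0.001, 0.0]
ft_force: [0.0, 0.0, 0.2]
grip_width: 0.0422
grasp_force: 61.4
```

{"fn": "drive_tool", "kwargs": {
  "rows": [
    {"dx":0,"dy":0,"dz":0.015,"wx":0,"wy":0,"wz":0,"hand":20},
    {"dx":0.02,"dy":0,"dz":0.015,"wx":0,"wy":0,"wz":0,"hand":20},
    {"dx":0.04,"dy":0,"dz":0.015,"wx":0,"wy":0,"wz":0,"hand":20},
    {"dx":0.06,"dy":0,"dz":0.015,"wx":0,"wy":0,"wz":0,"hand":20},
    {"dx":0.06,"dy":0,"dz":0.015,"wx":0,"wy":0,"wz":0,"hand":20}
  ]
}}

```text
clock: 18.35
eef_pos: [0.4983, 0.1579, 0.0189]
tool_rot: [0.6, 0.8, -0.001, 0.003]
ft_force: [1.3, -6.6, 6.4]
grip_width: 0.0421
grasp_force: 63.6
```

```bash
python3 rel.py
```

```text
18.35 clamp xyz mm -14.82 -1.17 18.95 yhead 16.2 toolz [ 0.004 -0.004 -1.   ] Fclamp -6.73 0.57 6.41 w 0.04214131109516533
```

{"fn": "drive_tool", "kwargs": {
  "rows": [
    {"dx":0,"dy":-0.01,"dz":-0.02,"wx":0,"wy":0,"wz":0,"hand":20},
    {"dx":0,"dy":-0.01,"dz":-0.02,"wx":0,"wy":0,"wz":0,"hand":20}
  ]
}}

```text
clock: 18.55
eef_pos: [0.4981, 0.1578, 0.0193]
tool_rot: [0.601, 0.8, -0.0, 0.003]
ft_force: [3.1, -4.6, -0.1]
grip_width: 0.0423
grasp_force: 62.9
```

```bash
python3 rel.py
```

```text
18.55 clamp xyz mm -14.83 -0.99 19.27 yhead 16.18 toolz [ 0.004 -0.004 -1.   ] Fclamp -5.25 -1.71 -0.12 w 0.042281676473718985
```

{"fn": "drive_tool", "kwargs": {
  "rows": [
    {"dx":-0.03,"dy":0,"dz":0.012,"wx":0,"wy":0,"wz":0,"hand":20},
    {"dx":-0.03,"dy":0,"dz":0.012,"wx":0,"wy":0,"wz":0,"hand":20},
    {"dx":-0.03,"dy":0,"dz":0.012,"wx":0,"wy":0,"wz":0,"hand":52},
    {"dx":-0.03,"dy":0,"dz":0.012,"wx":0,"wy":0,"wz":0,"hand":62},
    {"dx":-0.03,"dy":0,"dz":0.012,"wx":0,"wy":0,"wz":0,"hand":62},
    {"dx":-0.03,"dy":0,"dz":-0.3,"wx":0,"wy":0,"wz":0,"hand":62},
    {"dx":-0.03,"dy":0,"dz":-1.0,"wx":0,"wy":0,"wz":0,"hand":62},
    {"dx":-0.03,"dy":0,"dz":-2.0,"wx":0,"wy":0,"wz":0,"hand":62},
    {"dx":-0.03,"dy":0,"dz":-2.4,"wx":0,"wy":0,"wz":0,"hand":62},
    {"dx":-0.03,"dy":0,"dz":-2.4,"wx":0,"wy":0,"wz":0,"hand":62},
    {"dx":-0.03,"dy":0,"dz":-2.4,"wx":0,"wy":0,"wz":0,"hand":62}
  ]
}}

```text
clock: 19.65
eef_pos: [0.4963, 0.1585, 0.1386]
tool_rot: [0.6, 0.8, 0.0, -0.0]
ft_force: [0.4, -0.5, -0.9]
grip_width: 0.0623
grasp_force: 0.0
```

```bash
python3 rel.py; python3 look.py w12 spacer_1_mid post nose_face
python3 -c "
import cv2;cv2.imwrite('pics/w12c.png',cv2.resize(cv2.imread('pics/w12.png')[90:310,200:370],(464,600),interpolation=2))"
```

```text
19.65 clamp xyz mm -13.68 0.57 138.6 yhead 16.31 toolz [-0.  0. -1.] Fclamp -0.6 -0.21 -0.92 w 0.06227952823493129
19.65 pos [0.4963 0.1585 0.1386] yhead 16.31 z [-0.  0. -1.] F [ 0.37 -0.51 -0.92] w 0.0623
spacer_1_mid [(0.89, [287.1, 185.3, 60.6, 31.2])]
post [(0.91, [283.5, 257.2, 40.8, 83.6])]
nose_face [(0.56, [283.9, 228.8, 27.0, 24.3])]
```

View pics/w12c.png

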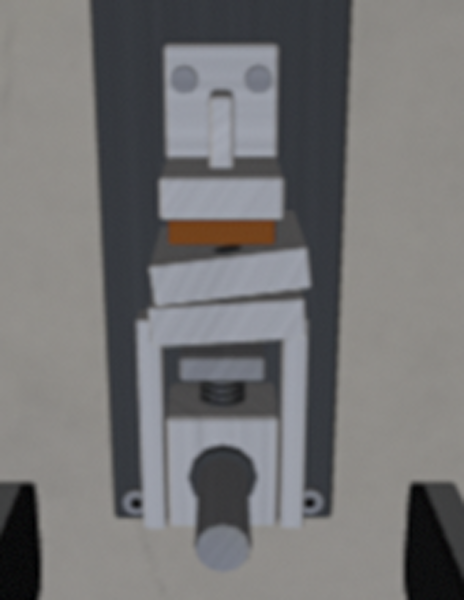

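Run:
```python
from h import *
d=np.load("pics/w12.npz");C=cam("wrist",dict(eef_pos=d["p"],tool_rot=d["q"]))
a=np.radians(106.3);ex=np.array([np.cos(a),np.sin(a),0]);ey=np.array([-np.sin(a),np.cos(a),0]);o=np.array([.493,.1718,0])
def L(uv,z):
    P=px2w(C,np.array(uv)/2.7273+[200,90],z)-o;return (np.c_[P@ex,P@ey]*1e3).round(1).tolist()
print("s1 top",L([(149,267),(306,248),(311,288),(156,305)],.062))
print("s1 bottom corner R",L([(291,213)],.012),"Lbottom",L([(165,228)],.012))
print("s2 top",L([(149,309),(304,299),(306,338),(149,346)],.062))
print("resin",L([(168,244),(276,244)],.056),"holder",L([(160,219),(284,219)],.06))
print("post top",L([(223,549)],.096),"nose",L([(180,358),(264,358)],.048))
```

```text
s1 top [[1.7, 20.7], [7.1, -22.6], [-4.4, -24.3], [-9.3, 19.0]]
s1 bottom corner R [[6.1, -22.1]] Lbottom [[1.2, 19.1]]
s2 top [[-10.5, 21.0], [-7.6, -22.4], [-19.2, -23.3], [-21.5, 21.3]]
resin [[6.8, 15.6], [6.7, -14.7]] holder [[14.8, 17.4], [14.7, -16.5]]
post top [[-66.5, 0.3]] nose [[-30.6, 13.2], [-30.7, -12.2]]
```

{"fn": "drive_tool", "kwargs": {
  "rows": [
    {"dx":0.15,"dy":0.01,"dz":0.5,"wx":0,"wy":0,"wz":0,"hand":64},
    {"dx":0.15,"dy":0.01,"dz":1.2,"wx":0,"wy":0,"wz":0,"hand":64},
    {"dx":0.15,"dy":0.01,"dz":1.9,"wx":0,"wy":0,"wz":0,"hand":64},
    {"dx":0.15,"dy":0.01,"dz":2.3,"wx":0,"wy":0,"wz":0,"hand":64},
    {"dx":0.15,"dy":0.01,"dz":2.35,"wx":0,"wy":0,"wz":0,"hand":64},
    {"dx":0.15,"dy":0.01,"dz":2.35,"wx":0,"wy":0,"wz":0,"hand":64}
  ]
}}

```text
clock: 20.45
eef_pos: [0.4941, 0.1653, 0.0203]
tool_rot: [0.6, 0.8, -0.001, -0.001]
ft_force: [0.0, -0.1, 0.0]
grip_width: 0.0639
grasp_force: 0.0
```

```bash
python3 rel.py
```

```text
20.45 clamp xyz mm -6.55 0.75 20.32 yhead 16.29 toolz [-0.003 -0.001 -1.   ] Fclamp -0.11 0.01 0.01 w 0.06385785877661573
```

{"fn": "drive_tool", "kwargs": {
  "rows": [
    {"dx":0,"dy":0.015,"dz":0,"wx":0,"wy":0,"wz":0,"hand":52},
    {"dx":0,"dy":0.015,"dz":0,"wx":0,"wy":0,"wz":0,"hand":47},
    {"dx":0,"dy":0.015,"dz":0,"wx":0,"wy":0,"wz":0,"hand":44},
    {"dx":0,"dy":0.015,"dz":0,"wx":0,"wy":0,"wz":0,"hand":44},
    {"dx":0,"dy":0.015,"dz":0,"wx":0,"wy":0,"wz":0,"hand":44}
  ]
}}

```text
clock: 20.95
eef_pos: [0.497, 0.1662, 0.0227]
tool_rot: [0.6, 0.8, 0.001, 0.001]
ft_force: [-1.0, 0.1, 5.5]
grip_width: 0.0443
grasp_force: 9.5
```

```bash
python3 rel.py; python3 look.py w13
python3 - <<'E'
from h import *
im=cv2.imread("pics/w13.png",0).astype(int)
C=cam("wrist")
a=np.radians(106.3);ex=np.array([np.cos(a),np.sin(a),0]);ey=np.array([-ex[1],ex[0],0]);o=np.array([.493,.1718,.062])
print(w2px(C,[o+x*ex+y*ey for x in(.0065,-.0055,-.0175) for y in(.022,-.022)]).round(1).tolist())
for y in(.017,0,-.017):
    p=w2px(C,[o+x*ex+y*ey for x in np.arange(.012,-.024,-.001)]);print(y,[int(im[int(round(v)),int(round(u))]) for u,v in p])
E
```

```text
20.95 clamp xyz mm -6.45 -2.28 22.72 yhead 16.29 toolz [ 0.003  0.001 -1.   ] Fclamp 0.41 0.95 5.5 w 0.04426571874884204
20.95 pos [0.497  0.1662 0.0227] yhead 16.29 z [ 0.003  0.001 -1.   ] F [-1.03  0.12  5.5 ] w 0.0443
[[225.6, 264.9], [327.4, 264.5], [227.1, 289.0], [326.2, 288.6], [228.5, 311.9], [325.1, 311.5]]
0.017 [84, 84, 84, 82, 83, 82, 81, 82, 79, 94, 145, 165, 165, 167, 168, 170, 172, 172, 172, 168, 170, 130, 137, 166, 165, 165, 167, 168, 170, 172, 169, 167, 167, 168, 168, 169]
0 [84, 85, 69, 31, 29, 71, 78, 102, 153, 163, 163, 164, 165, 169, 171, 169, 167, 167, 170, 121, 81, 133, 162, 163, 162, 164, 164, 169, 170, 168, 167, 167, 165, 131, 136, 136]
-0.017 [80, 80, 80, 80, 81, 116, 163, 168, 168, 170, 170, 169, 169, 172, 172, 174, 173, 112, 79, 82, 130, 155, 168, 168, 169, 168, 169, 169, 171, 173, 174, 171, 169, 172, 171, 171]
```

{"fn": "drive_tool", "kwargs": {
  "rows": [
    {"dx":0,"dy":0,"dz":0,"wx":0,"wy":0,"wz":0,"hand":64},
    {"dx":0,"dy":0,"dz":0,"wx":0,"wy":0,"wz":0,"hand":64},
    {"dx":0,"dy":0,"dz":0,"wx":0,"wy":0,"wz":0,"hand":64},
    {"dx":0,"dy":0,"dz":-0.6,"wx":0,"wy":0,"wz":0,"hand":64},
    {"dx":0,"dy":0,"dz":-1.4,"wx":0,"wy":0,"wz":0,"hand":64},
    {"dx":-0.3,"dy":0,"dz":-2.0,"wx":0,"wy":0,"wz":0,"hand":60},
    {"dx":-0.8,"dy":0,"dz":-2.2,"wx":0,"wy":0,"wz":0,"hand":50},
    {"dx":-1.3,"dy":0,"dz":-2.2,"wx":0,"wy":0,"wz":0,"hand":50},
    {"dx":-1.3,"dy":0,"dz":-2.2,"wx":0,"wy":0,"wz":0,"hand":50},
    {"dx":-1.3,"dy":0,"dz":-2.2,"wx":0,"wy":0,"wz":0,"hand":50}
  ]
}}

```text
clock: 22.0
eef_pos: [0.5136, 0.1031, 0.1308]
tool_rot: [0.6, 0.8, -0.0, -0.0]
ft_force: [0.3, -0.3, -0.6]
grip_width: 0.0502
grasp_force: 0.0
```

```bash
python3 rel.py; python3 look.py w14 spacer_1_mid post nose_face
python3 - <<'E'
from h import *
ob=bot.get_obs();C=cam("wrist",ob)
a=np.radians(106.3);ex=np.array([np.cos(a),np.sin(a),0]);ey=np.array([-ex[1],ex[0],0]);o=np.array([.493,.1718,0])
for x,z in((-.073,.086),(-.073,.08),(-.07,.086)):print(x,z,w2px(C,o+x*ex+[0,0,z]).round(1))
im=cv2.imread("pics/w14.png",0).astype(int)
print("col285",im[200:330,285].tolist())
for y in(.017,0,-.017):
    p=w2px(C,[o+[0,0,.062]+x*ex+y*ey for x in np.arange(.012,-.026,-.001)]);print(y,[int(im[int(round(v)),int(round(u))]) for u,v in p])
E
```

```text
22.0 clamp xyz mm -71.7 -0.49 130.84 yhead 16.22 toolz [-0.001  0.    -1.   ] Fclamp -0.36 -0.21 -0.57 w 0.05021549865673729
22.0 pos [0.5136 0.1031 0.1308] yhead 16.22 z [-0.001  0.    -1.   ] F [ 0.31 -0.28 -0.57] w 0.0502
spacer_1_mid [(0.78, [286.2, 110.8, 65.9, 24.7]), (0.68, [280.6, 62.4, 51.7, 80.2])]
post [(0.62, [283.6, 188.4, 41.3, 81.7])]
nose_face [(0.95, [279.9, 163.2, 31.0, 30.7]), (0.45, [249.6, 367.2, 17.0, 30.8])]
-0.073 0.086 [[280.6 225.4]]
-0.073 0.08 [[280.6 222.2]]
-0.07 0.086 [[280.6 221.2]]
col285 [55, 54, 55, 55, 55, 56, 55, 56, 55, 56, 55, 55, 59, 80, 109, 119, 120, 118, 118, 118, 119, 121, 121, 122, 121, 120, 120, 121, 121, 123, 123, 125, 133, 136, 137, 138, 139, 139, 139, 140, 138, 139, 137, 137, 138, 138, 138, 137, 137, 137, 138, 138, 138, 137, 137, 137, 137, 137, 137, 138, 137, 137, 138, 136, 137, 137, 137, 136, 136, 137, 137, 136, 135, 136, 138, 138, 137, 137, 136, 135, 136, 136, 137, 137, 137, 137, 138, 139, 138, 138, 137, 138, 139, 139, 138, 139, 139, 138, 138, 139, 139, 139, 138, 138, 138, 138, 138, 137, 138, 138, 139, 139, 137, 138, 138, 138, 138, 137, 138, 136, 136, 137, 137, 138, 138, 138, 137, 138, 138, 138]
0.017 [54, 55, 55, 55, 54, 55, 55, 64, 87, 144, 147, 146, 148, 151, 152, 153, 152, 150, 150, 147, 124, 137, 147, 148, 148, 152, 152, 154, 153, 152, 151, 148, 117, 82, 68, 70, 72, 74]
0 [72, 72, 73, 72, 62, 57, 99, 146, 146, 144, 146, 150, 150, 150, 150, 149, 150, 146, 108, 71, 115, 147, 145, 146, 147, 150, 151, 150, 149, 150, 152, 107, 64, 55, 56, 55, 56, 54]
-0.017 [54, 54, 57, 65, 117, 143, 150, 149, 150, 150, 151, 153, 154, 154, 154, 151, 113, 69, 73, 133, 148, 150, 149, 151, 150, 152, 152, 154, 154, 153, 137, 80, 103, 118, 122, 122, 122, 124]
```

{"fn": "drive_tool", "kwargs": {
  "rows": [
    {"dx":-0.01,"dy":-0.01,"dz":0.6,"wx":0,"wy":0,"wz":0,"hand":50},
    {"dx":-0.01,"dy":-0.01,"dz":1.2,"wx":0,"wy":0,"wz":0,"hand":50},
    {"dx":-0.01,"dy":-0.01,"dz":1.7,"wx":0,"wy":0,"wz":0,"hand":50},
    {"dx":-0.01,"dy":-0.01,"dz":2.0,"wx":0,"wy":0,"wz":0,"hand":50},
    {"dx":-0.01,"dy":-0.01,"dz":2.1,"wx":0,"wy":0,"wz":0,"hand":50},
    {"dx":-0.01,"dy":-0.01,"dz":2.1,"wx":0,"wy":0,"wz":0,"hand":50}
  ]
}}

```text
clock: 22.8
eef_pos: [0.5128, 0.1032, 0.0255]
tool_rot: [0.599, 0.8, -0.001, -0.001]
ft_force: [-0.4, -0.2, -0.8]
grip_width: 0.0497
grasp_force: 0.0
```

```bash
python3 rel.py
```

```text
22.8 clamp xyz mm -71.43 0.23 25.52 yhead 16.34 toolz [-0.002 -0.    -1.   ] Fclamp -0.02 0.46 -0.76 w 0.049666685958168935
```

{"fn": "drive_tool", "kwargs": {
  "rows": [
    {"dx":0,"dy":0,"dz":0,"wx":0,"wy":0,"wz":0,"hand":25},
    {"dx":0,"dy":0,"dz":0,"wx":0,"wy":0,"wz":0,"hand":5},
    {"dx":0,"dy":0,"dz":0,"wx":0,"wy":0,"wz":0,"hand":5},
    {"dx":0,"dy":0,"dz":0,"wx":0,"wy":0,"wz":0,"hand":5},
    {"dx":0,"dy":0,"dz":0,"wx":0,"wy":0,"wz":0,"hand":5}
  ]
}}

```text
clock: 23.3
eef_pos: [0.5131, 0.1027, 0.0275]
tool_rot: [0.6, 0.8, -0.0, -0.0]
ft_force: [-4.0, -0.9, 4.8]
grip_width: 0.0142
grasp_force: 58.5
```

```bash
python3 rel.py
```

```text
23.3 clamp xyz mm -72.0 0.08 27.53 yhead 16.28 toolz [-0.  0. -1.] Fclamp 0.3 4.07 4.82 w 0.014187474383829548
```

{"fn": "drive_tool", "kwargs": {
  "rows": [
    {"dx":0.04,"dy":0,"dz":-0.02,"wx":0,"wy":0,"wz":0,"hand":5},
    {"dx":0.08,"dy":0,"dz":-0.02,"wx":0,"wy":0,"wz":0,"hand":5},
    {"dx":0.12,"dy":0,"dz":-0.02,"wx":0,"wy":0,"wz":0,"hand":5},
    {"dx":0.16,"dy":0,"dz":-0.02,"wx":0,"wy":0,"wz":0,"hand":5},
    {"dx":0.16,"dy":0,"dz":-0.02,"wx":0,"wy":0,"wz":0,"hand":5}
  ]
}}

```text
clock: 23.8
eef_pos: [0.5108, 0.1106, 0.0275]
tool_rot: [0.6, 0.8, -0.0, -0.0]
ft_force: [-4.6, -2.0, 6.5]
grip_width: 0.0147
grasp_force: 59.2
```

```bash
python3 rel.py
```

```text
23.8 clamp xyz mm -63.74 0.12 27.52 yhead 16.3 toolz [-0.001 -0.    -1.   ] Fclamp -0.62 4.99 6.46 w 0.014722103143401943
```

{"fn": "drive_tool", "kwargs": {
  "rows": [
    {"dx":0.04,"dy":0,"dz":0,"wx":0,"wy":0,"wz":0,"hand":5},
    {"dx":0.08,"dy":0,"dz":0,"wx":0,"wy":0,"wz":0,"hand":5},
    {"dx":0.08,"dy":0,"dz":0,"wx":0,"wy":0,"wz":0,"hand":5}
  ]
}}

```text
clock: 24.1
eef_pos: [0.5097, 0.1141, 0.0275]
tool_rot: [0.6, 0.8, -0.0, -0.0]
ft_force: [-5.3, -3.0, 6.0]
grip_width: 0.0143
grasp_force: 59.2
```

```bash
python3 rel.py
```

```text
24.1 clamp xyz mm -60.04 0.14 27.51 yhead 16.29 toolz [-0.001 -0.001 -1.   ] Fclamp -1.35 5.91 6.02 w 0.014254699419127707
```

{"fn": "drive_tool", "kwargs": {
  "rows": [
    {"dx":0.02,"dy":-0.04,"dz":-0.04,"wx":0,"wy":0,"wz":0,"hand":5},
    {"dx":0.04,"dy":-0.04,"dz":-0.04,"wx":0,"wy":0,"wz":0,"hand":5},
    {"dx":0.04,"dy":-0.04,"dz":-0.04,"wx":0,"wy":0,"wz":0,"hand":5}
  ]
}}

```text
clock: 24.4
eef_pos: [0.5091, 0.1159, 0.0277]
tool_rot: [0.6, 0.8, 0.001, 0.001]
ft_force: [4.9, -0.8, -12.7]
grip_width: 0.0145
grasp_force: 60.6
```

```bash
python3 rel.py
```

```text
24.4 clamp xyz mm -58.13 0.24 27.66 yhead 16.29 toolz [ 0.002  0.    -1.   ] Fclamp -2.13 -4.45 -12.66 w 0.014496412953958458
```

{"fn": "drive_tool", "kwargs": {
  "rows": [
    {"dx":0.02,"dy":0,"dz":0,"wx":0,"wy":0,"wz":0,"hand":5},
    {"dx":0.04,"dy":0,"dz":0,"wx":0,"wy":0,"wz":0,"hand":5},
    {"dx":0.04,"dy":0,"dz":0,"wx":0,"wy":0,"wz":0,"hand":5}
  ]
}}

```text
clock: 24.7
eef_pos: [0.5087, 0.1174, 0.0277]
tool_rot: [0.6, 0.8, 0.0, 0.001]
ft_force: [6.1, -1.7, -12.9]
grip_width: 0.0141
grasp_force: 60.4
```

```bash
python3 rel.py
```

```text
24.7 clamp xyz mm -56.6 0.22 27.68 yhead 16.27 toolz [ 0.002 -0.001 -1.   ] Fclamp -3.3 -5.36 -12.87 w 0.014145788398836514
```

{"fn": "drive_tool", "kwargs": {
  "rows": [
    {"dx":0.02,"dy":0.02,"dz":0.027,"wx":0,"wy":0,"wz":0,"hand":5},
    {"dx":0.04,"dy":0.02,"dz":0.027,"wx":0,"wy":0,"wz":0,"hand":5},
    {"dx":0.04,"dy":0.02,"dz":0.027,"wx":0,"wy":0,"wz":0,"hand":5}
  ]
}}

```text
clock: 25.0
eef_pos: [0.5082, 0.1192, 0.0276]
tool_rot: [0.6, 0.8, -0.0, 0.001]
ft_force: [1.7, -5.0, -5.2]
grip_width: 0.0144
grasp_force: 61.3
```

```bash
cat > chk.py <<'E'
from h import *
import os;os.system("python3 rel.py")
ob=bot.get_obs();im=cv2.cvtColor(bot.camera("wrist"),cv2.COLOR_RGB2GRAY).astype(np.float32);C=cam("wrist",ob)
cv2.imwrite("pics/chk%.2f.png"%ob["clock"],im)
a=np.radians(106.3);ex=np.array([np.cos(a),np.sin(a),0]);ey=np.array([-ex[1],ex[0],0]);o=np.array([.493,.1718,.062])
def samp(L):
    p=w2px(C,L).astype(np.float32);return cv2.remap(im,p[:,:1],p[:,1:],cv2.INTER_LINEAR).ravel()
xs=np.arange(.014,-.030,-.001)
for y in(.017,.01,0,-.01,-.017):print(y,samp([o+x*ex+y*ey for x in xs]).astype(int).tolist())
ys=np.arange(-.028,.0281,.001)
for x in(.001,-.011):
    g=np.diff(samp([o+x*ex+y*ey for y in ys]));h=len(g)//2;print("x",x,"edges y",ys[np.argmax(g[:h])]+.0005,ys[h+np.argmin(g[h:])]+.0005)
E
python3 chk.py
```

```text
25.0 clamp xyz mm -54.71 0.19 27.63 yhead 16.26 toolz [ 0.001 -0.001 -1.   ] Fclamp -5.28 -0.26 -5.19 w 0.01437751860253153
this script no longer has the robotException ignored in: <_io.TextIOWrapper mode='rw' encoding='UTF-8'>
Traceback (most recent call last):
BrokenPipeError: [Errno 32] Broken pipe
```

```bash
sed -i 's/^import os.*$//' chk.py; python3 chk.py
```

```text
0.017 [57, 57, 57, 57, 60, 73, 76, 80, 141, 156, 154, 156, 157, 158, 161, 162, 159, 158, 159, 136, 137, 156, 154, 156, 157, 159, 161, 162, 160, 157, 158, 148, 152, 153, 152, 152, 153, 154, 154, 154, 155, 154, 152, 152]
0.01 [75, 75, 77, 76, 77, 78, 74, 79, 142, 158, 155, 154, 156, 158, 159, 158, 157, 155, 154, 129, 139, 158, 155, 155, 155, 158, 159, 158, 156, 156, 155, 134, 123, 123, 96, 75, 76, 77, 76, 73, 77, 106, 140, 162]
0 [76, 77, 78, 77, 77, 78, 57, 80, 144, 154, 152, 152, 153, 155, 158, 159, 157, 156, 157, 132, 139, 155, 152, 153, 153, 154, 158, 159, 157, 157, 157, 143, 123, 122, 77, 87, 51, 65, 91, 77, 76, 105, 138, 159]
-0.01 [77, 78, 79, 78, 79, 78, 76, 84, 147, 161, 159, 158, 158, 159, 159, 158, 159, 159, 161, 124, 144, 162, 159, 158, 158, 158, 159, 159, 159, 159, 160, 126, 118, 118, 91, 76, 76, 76, 76, 78, 76, 104, 137, 159]
-0.017 [57, 59, 77, 76, 76, 75, 75, 84, 146, 159, 157, 157, 159, 159, 159, 160, 162, 162, 162, 123, 143, 160, 157, 157, 158, 159, 158, 160, 162, 163, 161, 141, 161, 161, 161, 161, 162, 162, 161, 161, 161, 161, 162, 162]
x 0.001 edges y -0.024499999999999997 0.01950000000000004
x -0.011 edges y -0.024499999999999997 0.01950000000000004[ WARN:0@0.204] global loadsave.cpp:1063 imwrite_ Unsupported depth image for selected encoder is fallbacked to CV_8U.
```

```bash
cat >> chk.py <<'E'
def edges(x,z,w):
    ys=np.arange(-w,w+.0001,.0005);v=samp([np.array([.493,.1718,z])+x*ex+y*ey for y in ys]);g=v[3:]-v[:-3];h=len(g)//2
    a=np.argmax(np.abs(g[:h]));b=h+np.argmax(np.abs(g[h:]));print("x",x,"edges",(ys[a]+.00075).round(4),(ys[b]+.00075).round(4))
edges(.020,.06,.026);edges(.024,.06,.026);edges(-.0015,.062,.03);edges(-.031+.0145,.048,.02);edges(.001,.062,.03)
E
python3 chk.py 2>/dev/null| tail -5; python3 rel.py
```

```text
x 0.02 edges -0.0162 0.0178
x 0.024 edges -0.0157 0.0173
x -0.0015 edges -0.0242 0.0198
x -0.0165 edges -0.0077 0.0043
x 0.001 edges -0.0237 0.0198
25.1 clamp xyz mm -54.73 0.18 27.63 yhead 16.26 toolz [ 0.001 -0.001 -1.   ] Fclamp -5.57 -1.68 -5.51 w 0.01411836312967486
```

{"fn": "drive_tool", "kwargs": {
  "rows": [
    {"dx":0.02,"dy":0.003,"dz":0.012,"wx":0,"wy":0,"wz":0,"hand":5},
    {"dx":0.035,"dy":0.003,"dz":0.012,"wx":0,"wy":0,"wz":0,"hand":5},
    {"dx":0.035,"dy":0.003,"dz":0.012,"wx":0,"wy":0,"wz":0,"hand":5},
    {"dx":0.035,"dy":0.003,"dz":0.012,"wx":0,"wy":0,"wz":0,"hand":5},
    {"dx":0.035,"dy":0.003,"dz":0.012,"wx":0,"wy":0,"wz":0,"hand":5}
  ]
}}

```text
clock: 25.6
eef_pos: [0.5078, 0.1205, 0.0276]
tool_rot: [0.6, 0.8, -0.0, 0.001]
ft_force: [1.6, -5.8, -1.6]
grip_width: 0.0139
grasp_force: 61.7
```

```bash
python3 rel.py;python3 chk.py 2>/dev/null
```

```text
25.6 clamp xyz mm -53.4 0.17 27.59 yhead 16.24 toolz [ 0.001 -0.002 -1.   ] Fclamp -6.0 0.06 -1.55 w 0.013863982169404591
0.017 [57, 58, 56, 57, 62, 75, 76, 83, 140, 155, 154, 156, 158, 159, 161, 162, 160, 157, 158, 140, 135, 156, 155, 155, 157, 159, 161, 162, 160, 158, 158, 155, 153, 152, 152, 154, 155, 155, 155, 154, 154, 153, 152, 152]
0.01 [74, 76, 77, 77, 78, 77, 69, 83, 141, 157, 154, 154, 156, 159, 159, 157, 156, 155, 153, 138, 137, 158, 155, 154, 155, 158, 159, 158, 157, 156, 154, 135, 124, 122, 91, 76, 77, 75, 73, 83, 119, 151, 164, 164]
0 [76, 78, 78, 77, 77, 77, 55, 81, 143, 154, 152, 153, 153, 155, 159, 159, 157, 157, 157, 142, 138, 155, 152, 152, 153, 155, 158, 160, 157, 157, 157, 140, 123, 122, 73, 85, 42, 62, 76, 83, 117, 148, 160, 160]
-0.01 [77, 78, 79, 78, 79, 79, 74, 85, 147, 162, 158, 158, 157, 159, 159, 158, 159, 159, 160, 131, 143, 162, 160, 158, 158, 158, 159, 159, 159, 159, 160, 141, 119, 117, 86, 75, 76, 77, 78, 82, 117, 148, 160, 160]
-0.017 [57, 67, 77, 77, 76, 75, 75, 84, 146, 158, 157, 157, 159, 159, 158, 161, 162, 162, 160, 131, 142, 160, 157, 157, 159, 159, 159, 160, 162, 162, 162, 141, 160, 162, 161, 161, 162, 161, 162, 162, 161, 162, 160, 161]
x 0.001 edges y -0.024499999999999997 0.01950000000000004
x -0.011 edges y -0.024499999999999997 0.01950000000000004
x 0.02 edges -0.0162 0.0178
x 0.024 edges -0.0162 0.0173
x -0.0015 edges -0.0237 0.0198
x -0.0165 edges -0.0052 0.0043
x 0.001 edges -0.0242 0.0198
```

```bash
python3 -c "
from workcell import bot
print(bot.job_done())"
```

```text
the job is handed in; nothing more can be done
None
```

I handed the job in at about 26 s with two spacers standing flat against the resin block and each other, about 3 mm off the clamp's centre line, and the other two left in the rack; I'm still holding the post with about 6 N on the plunger and the nose squeezed in about 5–6 mm.

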